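# Stack a finish sample board to cure on spacer sticks

### The job

Lay the two loose square sticks crosswise on the board in the stacking cradle, one down between the dowels of each group so that it rests on that board, then take the sample board off the sloping easel and lay it flat on the two sticks, along the first board but short of the end stop. Slide it gently endwise, under the stop's hold-down lip, until its end butts against the stop without shifting it, and let go. The board below stays in its place, and do not disturb the tape roll, the glue bottle or the eraser.

Things in the scene. Friction and masses are not known exactly. Their poses are not given: they have to be found in the camera images.
- cradle: Stacking cradle, fixed: plywood base 112 (x) x 272 (y, from -122 to 150) x 12 mm. Origin on the table; z up, y along the boards toward the end stop, x across. Two fixed bearers at y = -60 and +60 mm (tops 22 mm up) carry the loose lower board (50 x 220 x 10 mm, top 32 mm up); a group of 4 upright dowels stands at each. Beside the boards at y = -40 to 40 mm nothing is higher than the base.
- seat_near_stop (a point): Middle of the lower board's top face (32 mm up) at the dowel group by the end stop, where the middle of a stick's underside belongs, the stick along x (axes as cradle). The group's 4 dowels: 10 mm thick, tops 58 mm up, last 4 mm tapered to 7 mm, at x = +-34, y = +-12.2 mm from here: gaps of 14.4 mm (1.2 mm spare each side of a stick); boards have 4 mm spare each side between dowels.
- seat_far_from_stop (a point): The same at the other, equal dowel group, 120 mm away along -y of the cradle.
- stop_zone (a point): End stop at the cradle's +y end: upright plate 60 mm wide, top 66 mm up; a lip on its top reaches 12 mm toward -y over the boards, underside 56.5 mm up, 2.5 mm above a board lying on the sticks. It slides along y and is lightly clamped (slips above 20 N). Its setting is not reported: its inner face stands anywhere from 10 mm before to 10 mm beyond this point (47 mm up, axes as the cradle's). Feel for it.
- easel: Sloping drip easel, fixed: plywood panel 250 mm wide on a foot frame, rising at 25 degrees toward its +x, away from the robot. Origin on the table; the panel's face is 75 mm up at x = 0, y = 0; face normal (-0.423, 0, 0.906). Two dowel pegs 10 mm thick at y = +-75 mm stand 18 mm proud of the face and hold the upper board's lower long edge; between them both long edges are free for fingers.
- upper_board_centre (a point): Middle of the sample board that lies on the easel (flat wooden board 50 x 220 x 10 mm, 0.09 kg give or take). Axes: x across its 50 mm width, y along its length, z through its 10 mm thickness (up out of the easel's face). It is to be gripped across the 50 mm with the tool square to the sloping face.
- stick_a_centre (a point): Middle of one loose square wooden spacer stick, 12 x 12 x 100 mm, lying on the table (centre 6 mm up). x along its length, z up.
- stick_b_centre (a point): Middle of the other stick, the same in every way; either stick may go to either place.
- upper_board: The same sample board from the easel, with its origin in the middle of its underside (5 mm below point upper_board_centre), same axes.
- masking_tape: Bystander: roll of masking tape lying flat, 100 mm across, 25 mm high. Origin under its centre.
- glue_bottle: Bystander: small white glue bottle, 38 mm across, 72 mm high. Origin under its centre.
- eraser: Bystander: eraser 19 x 43 x 11 mm. Origin under its centre.
There are look-alikes about, which are no part of the job. What is shaped like the part that bears stick_b_centre but purple or red is not meant.

How it is judged:
By the outcome, as a careful person would: the job done as asked, in the order asked, and still so for the second after the job is handed in, with the robot touching nothing.
It also fails if it takes over 72 s, if anything falls off the work surface, if the arm or the gripper's body presses on something with over 40 N, if the wrist force passes 120 N, or if a joint passes its speed limit or range.

### The arm

A 6-joint arm with a two-finger parallel gripper is mounted at the origin on a cart in front of the work surface, level with it; the furniture and walls round the work are solid. World frame = base frame: x ahead of the robot, y to its left, z up, the work surface at z = 0. Lengths are in m, angles in rad, forces in N, time in s.
With the tool pointing down it reaches from about 0.275 to 0.975 m from the base axis. Payload 8.4 kg.
Tool frame: the origin (TCP) lies midway between the tips of the shut fingers; the grasp point (between the pads) lies 19 mm behind it; x points along the fingers, y is the direction in which the jaws open and shut, and the axes are right-handed (so a half turn about x gives the same grasp; the last joint's range is limited). The gripper opens to 92 mm and grips with 3 to 60 N. Pads are 20 mm wide; open, the fingers measure 128 mm over their backs; the gripper's body (75 mm by 189 mm) begins 69 mm behind the grasp point.
Start: joints at [1.231, 0.353, 1.633, -0, 1.155, -0.002], TCP at [0.207, 0.59, 0.215] pointing down, gripper open.
Joint ranges: [-2.63, 2.63], [-0.92, 2.1], [0.06, 2.66], [-1.3, 4.44], [0, 2.69], [-3.02, 3.02]. Speed limits (rad/s): [2.22, 2.22, 2.79, 3.14, 3.14, 3.14].

### API

Orientations are given as a unit quaternion [x, y, z, w].
In Python, from bench import telemetry, cams, env gives the robot as it stands.
- The arm moves only by the tool servo_tool, never from a script. Its argument "increments" is a list of rows, each an object of numbers: "gripper": the opening, from 0 (shut) to 1 (fully open); "x", "y", "z": the shift along the tool's x, y, z in cm; "spin": the turn about the tool's x in degrees. In form: [{"gripper": .., "x": .., "y": .., "z": .., "spin": ..}, ...]. A call has exactly 8 rows; each row shifts and turns the commanded pose from where the row before left it, along the tool's axes as they then stand; what a row does not reach is not made up. A row lasts 1/8 s, in which the tool goes at most 62.5 mm and 10.7 degrees, less where a joint would pass 70% of its speed; a pose out of reach is approached as far as the arm can. A call with a gripper value outside its range is refused whole. The fingers move at their own pace and stop on an object; "force" is the grip in N (left out, the last holds). Time passes only in rows, so rows that do not move let the fingers close, or fill a call up. It gives the time, the measured TCP pose, the force and the opening at its end, in the units of the state.
- telemetry.get_obs(): the state, without advancing time (a new reading comes with each control period).
- cams.grab_frame(name): name is "side" or "top"; returns the picture (480x640x3 uint8, red, green, blue); there is no depth.
- cams.camera_info(name): a dict with "camera_matrix" (3x3 intrinsics, pixels), "R" (3x3) and "t" (3): a world point X has camera coordinates R X + t. Camera axes: x right, y down, z forward; pixel columns grow to the right and rows downward; lengths in m; the calibration is good to about 2 mm. A picture is of the moment at which its call begins. camera_info takes no time and is no camera call.
- env.hand_in(): hands the job in, once; it reports no verdict.
The state is a dict: "t": time; "q": joint angles; "joint_velocities": joint speeds; "tau": joint torques, N m; "position": TCP position; "tool_rot": TCP orientation; "contact_force": force on the tool from outside, world axes, zero at the start; "ft_torque": the same for the moment, N m; "finger_gap": opening from 0.0 (shut) to 1.0 (fully open).
Only numpy, scipy, OpenCV 4.12 (cv2) and the standard library are available. Lean on these libraries where they do the work, as an engineer would, in place of code of your own. Each camera call takes 0.05 s, during which the arm holds its last target.

## Working session

There is one attempt and no reset: what is moved stays moved. The work goes in short steps, Python scripts to look and compute and a tool call to move; the robot and the scene stay as the last step left them, time stands still between calls to the robot, and variables do not carry over. Pictures are saved under pics/ and viewed, and the job is handed in when it is done.

Besides the shell and the picture viewer there is one more tool, called in YAML: its name, and indented under it one key for each argument. servo_tool: Moves the arm, as the interface text tells. Its arguments: {"type":"object","properties":{"increments":{"type":"array","items":{"type":"object","properties":{"gripper":{"type":"number"},"x":{"type":"number"},"y":{"type":"number"},"z":{"type":"number"},"spin":{"type":"number"}}}},"force":{"type":"number"}},"required":["increments"]}

```bash
ls; mkdir -p pics
python3 - <<'E'
from bench import telemetry,cams
import cv2
print(telemetry.get_obs())
for n in("side","top"):
    i=cams.camera_info(n);print(n,i)
    cv2.imwrite(f"pics/{n}0.png",cams.grab_frame(n)[:,:,::-1])
E
```

```text
pics
{'t': 0.0, 'q': array([ 1.23059219e+00,  3.53645581e-01,  1.63410704e+00,  2.69379250e-06,
        1.15520163e+00, -2.43767080e-03]), 'joint_velocities': array([-1.97643069e-03, -1.96184510e-06,  8.58806760e-04, -1.80777319e-04,
       -5.42795402e-04, -4.75886439e-04]), 'tau': array([ 3.87240298e-04, -5.93837786e+01, -3.34208822e+01,  6.95845345e-02,
        2.35443469e-02, -6.14588930e-05]), 'position': array([0.20697302, 0.58922275, 0.21387689]), 'tool_rot': array([ 0.11837777,  0.69712954, -0.11932618,  0.69696368]), 'contact_force': array([-0.02468522,  0.39690992, -0.4404473 ]), 'ft_torque': array([-0.00299179,  0.02831541,  0.00057433]), 'finger_gap': 1.001446647330846}
side {'camera_matrix': array([[518.86039287,   0.        , 318.63045696],
       [  0.        , 518.86039287, 251.41859675],
       [  0.        ,   0.        ,   1.        ]]), 'R': array([[ 0.99935209,  0.03506983, -0.00809324],
       [ 0.02749738, -0.88903434, -0.45701405],
       [-0.02322257,  0.4564954 , -0.88942266]]), 't': array([-0.5626333 ,  0.10278717,  1.24476924])}
top {'camera_matrix': array([[621.70328699,   0.        , 316.21543754],
       [  0.        , 621.70328699, 247.77188699],
       [  0.        ,   0.        ,   1.        ]]), 'R': array([[ 0.06568826, -0.99782992, -0.00452704],
       [-0.97423952, -0.06315307, -0.21649262],
       [ 0.21573692,  0.01863145, -0.97627376]]), 't': array([0.07208722, 0.5784623 , 1.37181729])}
```

View pics/side0.png

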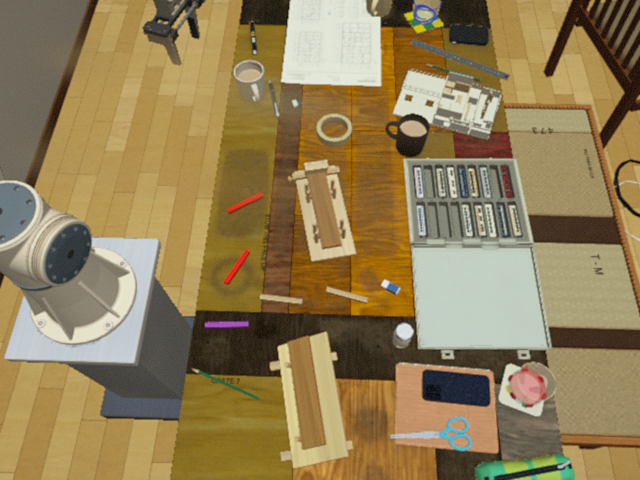

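View pics/top0.png

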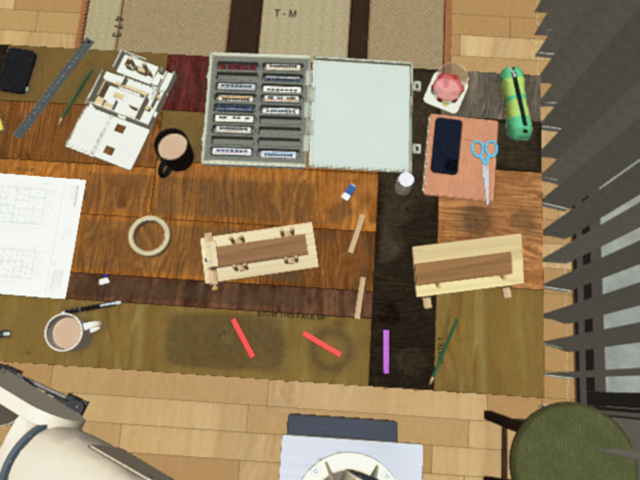

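Run:
```python
import cv2
def crop(src,dst,x0,y0,w,h,k):
    im=cv2.imread(src)[y0:y0+h,x0:x0+w]
    im=cv2.resize(im,None,fx=k,fy=k,interpolation=cv2.INTER_CUBIC)
    for i in range(0,w,10):
        cv2.line(im,(i*k,0),(i*k,8 if i%50 else 18),(0,255,255),1)
        if (x0+i)%20==0: cv2.putText(im,str(x0+i),(i*k,28),0,.35,(0,255,255),1)
    for i in range(0,h,10):
        cv2.line(im,(0,i*k),(8,i*k),(0,255,255),1)
        if (y0+i)%20==0: cv2.putText(im,str(y0+i),(10,i*k+4),0,.35,(0,255,255),1)
    cv2.imwrite(dst,im)
crop("pics/top0.png","pics/t_cr.png",190,210,140,90,5)
crop("pics/top0.png","pics/t_ea.png",400,225,140,95,5)
crop("pics/top0.png","pics/t_st.png",320,170,100,160,3)
crop("pics/side0.png","pics/s_cr.png",280,150,90,120,5)
crop("pics/side0.png","pics/s_ea.png",260,325,110,145,4)
crop("pics/side0.png","pics/s_st.png",250,265,170,90,4)
```

```text
(no output)
```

View pics/t_cr.png

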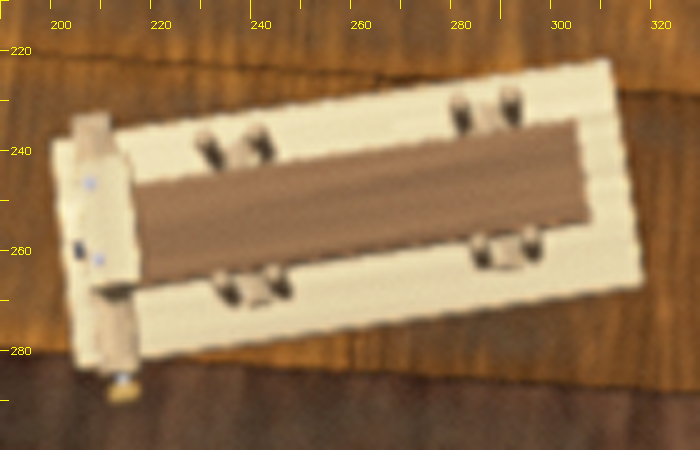

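View pics/t_ea.png

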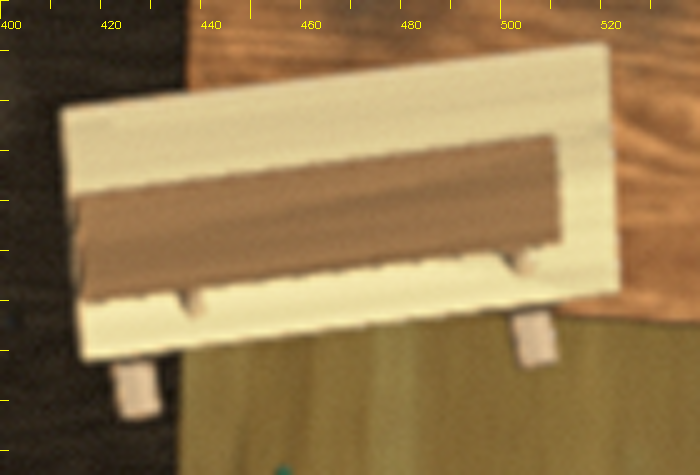

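View pics/t_st.png

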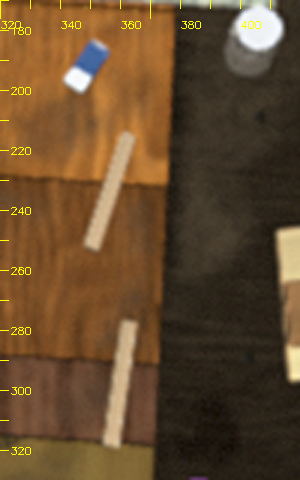

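View pics/s_cr.png

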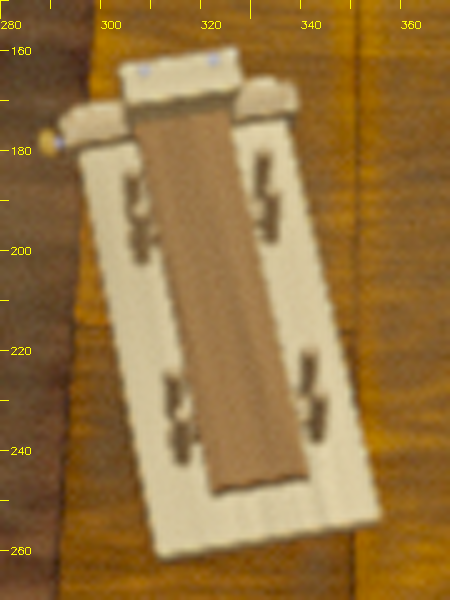

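View pics/s_ea.png

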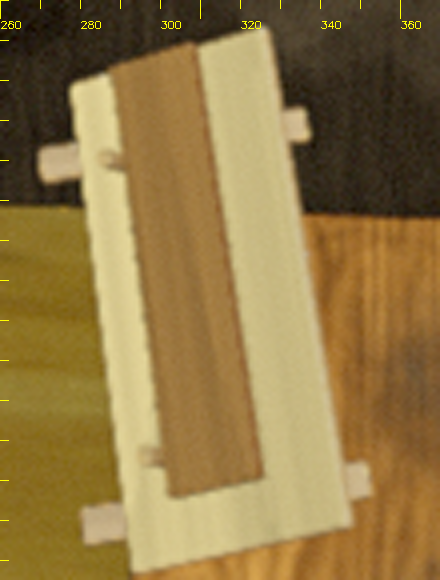

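View pics/s_st.png

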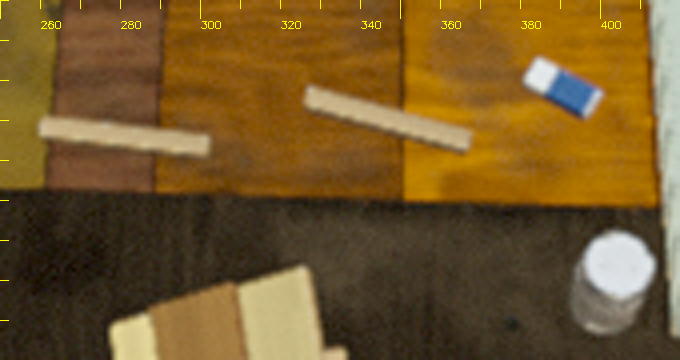

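```bash
cat > h.py <<'E'
import numpy as np,cv2
from scipy.optimize import least_squares
from bench import telemetry,cams
CI={n:cams.camera_info(n) for n in("side","top")}
def proj(n,X):
    c=CI[n];p=np.atleast_2d(X)@c["R"].T+c["t"];p=p/p[:,2:]
    return (p@c["camera_matrix"].T)[:,:2]
def ray(n,uv,z):
    c=CI[n];C=-c["R"].T@c["t"]
    d=c["R"].T@np.linalg.solve(c["camera_matrix"],[uv[0],uv[1],1]);return C+d*(z-C[2])/d[2]
def cc(x0,y0,k,pts): return (np.array(pts,float)+.5)/k-.5+[x0,y0]
def Rz(a): c,s=np.cos(a),np.sin(a);return np.array([[c,-s,0],[s,c,0],[0,0,1]])
T=np.radians(25);Rt=np.array([[np.cos(T),0,-np.sin(T)],[0,1,0],[np.sin(T),0,np.cos(T)]])
E
cat > fit.py <<'E'
from h import *
for n in CI: print(n,"C",-CI[n]["R"].T@CI[n]["t"])
# cradle
obs=[("top",[56,-122,12],(607,60)),("top",[-56,-122,12],(643,285)),("top",[-56,150,12],(76,366)),("top",[56,150,12],(52,141)),
("side",[-56,-122,12],(161,559)),("side",[56,-122,12],(381,520))]
O=[(n,np.array(l)/1e3,cc(*((190,210,5) if n=="top" else (280,150,5)),[p])[0]) for n,l,p in obs]
def res(v): return np.concatenate([proj(n,Rz(v[2])@l+[v[0],v[1],0])[0]-p for n,l,p in O])
s=least_squares(res,[.5,.15,.1]);print("cradle",s.x,np.degrees(s.x[2]),"\n",res(s.x).reshape(-1,2).round(2));cr=s.x
# lower board -y end
for n,l in (("top",[(577,121),(590,222)]),("side",[(308,479),(213,494)])):
    for p in cc(*((190,210,5) if n=="top" else (280,150,5)),l):
        X=ray(n,p,.032);print(n,"board end local",(Rz(-cr[2])@(X-[cr[0],cr[1],0])*1e3).round(1))
bo=[("top",[25,110,5],(80,197)),("top",[-25,110,5],(85,300)),("top",[25,-110,5],(554,135)),("top",[-25,-110,5],(561,242)),
("side",[-25,110,5],(108,68)),("side",[25,110,5],(196,43)),("side",[-25,-110,5],(170,497)),("side",[25,-110,5],(264,477))]
B=[(n,np.array(l)/1e3,cc(*((400,225,5) if n=="top" else (260,325,4)),[p])[0]) for n,l,p in bo]
def res(v): return np.concatenate([proj(n,Rz(v[3])@Rt@l+v[:3])[0]-p for n,l,p in B])
s=least_squares(res,[.5,-.2,.1,.1]);print("board",s.x,np.degrees(s.x[3]),"\n",res(s.x).reshape(-1,2).round(2))
for nm,a in (("A",[("top",(128,134),(92,248)),("side",(308,95),(469,140))]),("B",[("top",(130,322),(110,445)),("side",(41,126),(209,145))])):
    for n,p,q in a:
        P=[ray(n,x,.012)for x in cc(*((320,170,3) if n=="top" else (250,265,4)),[p,q])]
        d=P[1]-P[0];print(nm,n,((P[0]+P[1])/2).round(4),np.linalg.norm(d).round(4),np.degrees(np.arctan2(d[1],d[0])))
E
python3 fit.py
```

```text
side C [ 0.58834913 -0.45711865  1.14954762]
top C [0.26287391 0.08290352 1.46482838]
cradle [0.56856993 0.23278941 0.21689408] 12.427115138259769 
 [[ 0.78 -0.66]
 [ 0.6  -0.65]
 [ 0.35  0.26]
 [-0.08 -0.26]
 [-1.1  -1.05]
 [-0.27 -0.79]]
top board end local [  21.9 -100.8   32. ]
top board end local [-27.5 -99.7  32. ]
side board end local [  22.8 -105.5   32. ]
side board end local [ -24.2 -105.1   32. ]
board [ 0.54589087 -0.22606794  0.0746142   0.19497395] 11.171184354622754 
 [[-1.05 -0.44]
 [-0.19  0.19]
 [ 0.34 -0.44]
 [ 0.05 -0.59]
 [ 0.6   0.22]
 [-0.83  0.12]
 [-0.09  0.37]
 [-0.75  0.07]]
A top [0.626  0.0166 0.012 ] 0.0988 165.98515449804077
A side [0.6288 0.0157 0.012 ] 0.0988 -15.071452474604035
B top [0.4714 0.0008 0.012 ] 0.0985 173.74805860820007
B side [ 0.474  -0.0007  0.012 ] 0.1002 -5.069458780277806
```

```bash
cat >> h.py <<'E'
def crop(im,x0,y0,w,h,k):
    return cv2.resize(im[y0:y0+h,x0:x0+w],None,fx=k,fy=k,interpolation=cv2.INTER_CUBIC)
def pl(im,n,X,x0,y0,k,col,closed=True):
    p=((proj(n,X)-[x0,y0]+.5)*k-.5)
    cv2.polylines(im,[np.round(p*16).astype(np.int32)],closed,col,1,cv2.LINE_AA,4)
def circ(c,r): a=np.linspace(0,2*np.pi,24,endpoint=False);return np.c_[c[0]+r*np.cos(a),c[1]+r*np.sin(a),np.full(24,c[2])]
def rect(x0,x1,y0,y1,z): return np.array([[x0,y0,z],[x1,y0,z],[x1,y1,z],[x0,y1,z]])
def cradle_overlay(im,n,v,x0,y0,k,bx=-.0015,by=.007):
    W=lambda L:np.asarray(L)/1e3@Rz(v[2]).T+[v[0],v[1],0]
    pl(im,n,W(rect(-56,56,-122,150,12)),x0,y0,k,(0,0,255))
    for sy in(-60,60):
        for dx in(-34,34):
            for dy in(-12.2,12.2):
                pl(im,n,W(circ([dx,sy+dy,58],3.5)),x0,y0,k,(255,0,0));pl(im,n,W(circ([dx,sy+dy,12],5)),x0,y0,k,(0,255,0))
    pl(im,n,W(rect(-25,25,-103,117,32)),x0,y0,k,(255,255,0))
E
python3 - <<'E'
from h import *
v=[0.5686,.2328,.2169]
for n,a in(("top",(190,210,140,90,5)),("side",(280,150,90,110,5))):
    im=crop(cv2.imread(f"pics/{n}0.png"),*a);cradle_overlay(im,n,v,a[0],a[1],a[4]);cv2.imwrite(f"pics/ov_{n}.png",im)
E
```

```text
(no output)
```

View pics/ov_top.png

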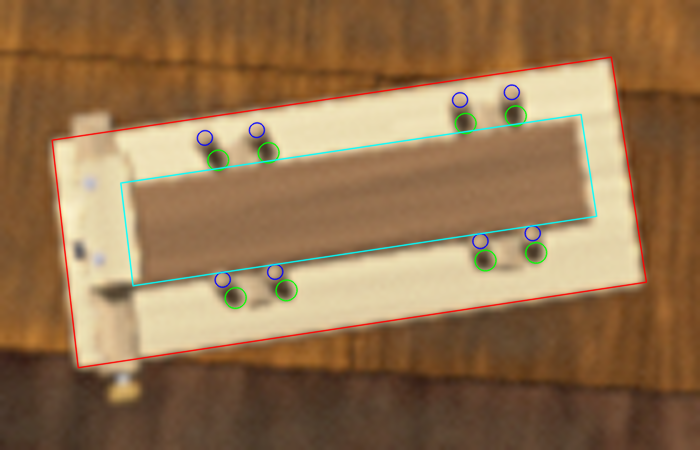

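View pics/ov_side.png

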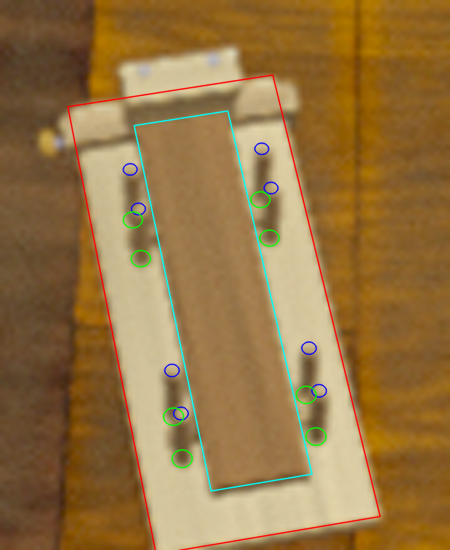

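```bash
cat >> h.py <<'E'
from scipy.spatial.transform import Rotation as Ro
def pose():
    o=telemetry.get_obs();R=Ro.from_quat(o["tool_rot"]).as_matrix();return o,R
def go(x,y,z,jaw,first_spin=True):
    """jaw: world yaw (deg) of tool y; prints spin first then shift in rotated axes"""
    o,R=pose();p=o["position"]
    cur=np.degrees(np.arctan2(R[1,1],R[0,1]))
    d=(jaw-cur+90)%180-90   # world yaw turn
    s=-d                    # tool x points down
    R2=R@Ro.from_rotvec([np.radians(s),0,0]).as_matrix()
    e=np.array([x,y,z])-p
    print("pos",p.round(4),"jaw",cur.round(2),"q6",o["q"][5].round(2),"gap",(o["finger_gap"]*92).round(1),"F",o["contact_force"].round(1),"t",round(o["t"],2),"toolx",R[:,0].round(3))
    print(" spin %.2f | after spin shift cm x %.2f y %.2f z %.2f | before-spin y %.2f z %.2f"%(s,*(R2.T@e*100),*(R.T@e*100)[1:]))
E
python3 - <<'E'
from h import *
go(.6275,.016,.10,75.5)
go(.4727,0,.10,84.4)
v=[.5686,.2328,.2169]
a=(190,210,5)
for p in cc(*a,[(118,130),(140,285),(55,200),(72,110)]):
    print((Rz(-v[2])@(ray("top",p,.066)-[v[0],v[1],0])*1e3).round(1))
E
```

```text
Traceback (most recent call last):
  File "h.py", line 40, in go
    print("pos",p.round(4),"jaw",cur.round(2),"q6",o["q"][5].round(2),"gap",(o["finger_gap"]*92).round(1),"F",o["contact_force"].round(1),"t",round(o["t"],2),"toolx",R[:,0].round(3))
                                                                            ^^^^^^^^^^^^^^^^^^^^^^^^^^
AttributeError: 'float' object has no attribute 'round'
```

```bash
sed -i 's/(o\["finger_gap"\]\*92).round(1)/round(o["finger_gap"]*92,1)/' h.py
python3 - <<'E'
from h import *
go(.6275,.016,.10,75.5)
go(.4727,0,.10,84.4)
v=[.5686,.2328,.2169]
a=(190,210,5)
for p in cc(*a,[(118,130),(140,285),(55,200),(72,110)]):
    print((Rz(-v[2])@(ray("top",p,.066)-[v[0],v[1],0])*1e3).round(1))
E
```

```text
pos [0.207  0.5893 0.2139] jaw 70.65 q6 -0.0 gap 92.0 F [-0.8  0.6 -0.3] t 0.1 toolx [-0.    -0.001 -1.   ]
 spin -4.85 | after spin shift cm x 11.45 y -44.96 z 55.07 | before-spin y -40.14 z 58.67
pos [0.207  0.5893 0.2139] jaw 70.65 q6 -0.0 gap 92.0 F [-0.8  0.6 -0.3] t 0.1 toolx [-0.    -0.001 -1.   ]
 spin -13.75 | after spin shift cm x 11.45 y -56.04 z 32.20 | before-spin y -46.78 z 44.60
[ 41.5 110.5  66. ]
[-32.6 108.9  66. ]
[ 12.9 143.   66. ]
[ 54.2 130.5  66. ]
```

servo_tool:
  increments:
    - {"spin": -4.85, "x": 1, "gripper": 0.5}
    - {"y": -3.75, "z": 4.59, "gripper": 0.5}
    - {"y": -3.75, "z": 4.59, "gripper": 0.5}
    - {"y": -3.75, "z": 4.59, "gripper": 0.5}
    - {"y": -3.75, "z": 4.59, "gripper": 0.5}
    - {"y": -3.75, "z": 4.59, "gripper": 0.5}
    - {"y": -3.75, "z": 4.59, "gripper": 0.5}
    - {"y": -3.75, "z": 4.59, "gripper": 0.5}
  force: 15

```text
schema error: expected keys gripper, x, y, z, spin
```

servo_tool:
  increments:
    - {"y": -3.75, "z": 4.59, "gripper": 0.5}
    - {"y": -3.75, "z": 4.59, "gripper": 0.5}
    - {"y": -3.75, "z": 4.59, "x": 1, "gripper": 0.5}
    - {"y": -3.75, "z": 4.59, "x": 1, "gripper": 0.5}
    - {"y": -3.75, "z": 4.59, "x": 2, "gripper": 0.5}
    - {"x": 4, "gripper": 0.5}
    - {"x": 2.4, "gripper": 0.5}
    - {"x": 0, "gripper": 0.5}

```text
schema error: expected keys gripper, x, y, z, spin
```

Run:
```python
from h import *
go(.6275,.016,.003,75.5)
for n in("side","top"):
    im=cams.grab_frame(n)[:,:,::-1];cv2.imwrite(f"pics/{n}1.png",im)
cv2.imwrite("pics/c1.png",np.hstack([crop(cv2.imread("pics/side1.png"),260,200,130,120,3),crop(cv2.imread("pics/top1.png"),300,170,100,120,3)]))
```

```text
pos [0.207  0.5893 0.2139] jaw 70.65 q6 -0.0 gap 92.0 F [-0.8  0.6 -0.3] t 0.1 toolx [-0.    -0.001 -1.   ]
 spin -4.85 | after spin shift cm x 21.15 y -44.95 z 55.07 | before-spin y -40.13 z 58.67
```

View pics/c1.png

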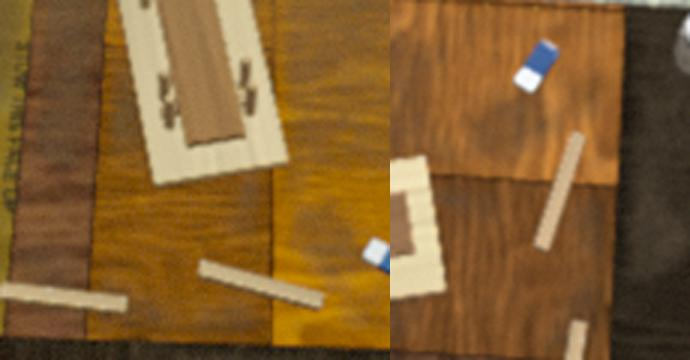

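Refused: every row needs all keys. The arm hasn't moved.

servo_tool:
  increments:
    - {"gripper": 0.5, "x": 1, "y": 0, "z": 0, "spin": -4.85}
    - {"gripper": 0.5, "x": 0, "y": -3.75, "z": 4.59, "spin": 0}
    - {"gripper": 0.5, "x": 0, "y": -3.75, "z": 4.59, "spin": 0}
    - {"gripper": 0.5, "x": 0, "y": -3.75, "z": 4.59, "spin": 0}
    - {"gripper": 0.5, "x": 0, "y": -3.75, "z": 4.59, "spin": 0}
    - {"gripper": 0.5, "x": 0, "y": -3.75, "z": 4.59, "spin": 0}
    - {"gripper": 0.5, "x": 0, "y": -3.75, "z": 4.59, "spin": 0}
    - {"gripper": 0.5, "x": 0, "y": -3.75, "z": 4.59, "spin": 0}
  force: 15

```text
t: 1.2
position: [0.4534, 0.2534, 0.2047]
tool_rot: [0.089, 0.701, -0.089, 0.702]
contact_force: [0.3, 0.5, -0.0]
finger_gap: 0.501
```

servo_tool:
  increments:
    - {"gripper": 0.5, "x": 0, "y": -3.75, "z": 4.59, "spin": 0}
    - {"gripper": 0.5, "x": 0, "y": -3.75, "z": 4.59, "spin": 0}
    - {"gripper": 0.5, "x": 1, "y": -3.75, "z": 4.59, "spin": 0}
    - {"gripper": 0.5, "x": 2, "y": -3.75, "z": 4.59, "spin": 0}
    - {"gripper": 0.5, "x": 2, "y": -3.75, "z": 4.59, "spin": 0}
    - {"gripper": 0.5, "x": 4, "y": 0, "z": 0, "spin": 0}
    - {"gripper": 0.5, "x": 3, "y": 0, "z": 0, "spin": 0}
    - {"gripper": 0.5, "x": 0, "y": 0, "z": 0, "spin": 0}

```text
t: 2.2
position: [0.6256, 0.0159, 0.0822]
tool_rot: [0.089, 0.703, -0.09, 0.7]
contact_force: [0.1, -1.3, 1.0]
finger_gap: 0.497
```

Run:
```python
from h import *
for n in("side","top"):
    im=cams.grab_frame(n)[:,:,::-1];cv2.imwrite(f"pics/{n}1.png",im)
go(.6275,.016,.003,75.5)
cv2.imwrite("pics/c1.png",np.hstack([crop(cv2.imread("pics/side1.png"),260,200,130,120,3),crop(cv2.imread("pics/top1.png"),300,170,100,120,3)]))
```

```text
pos [0.6279 0.0163 0.0853] jaw 75.5 q6 -1.29 gap 46.0 F [0.6 0.  0.9] t 2.3 toolx [ 0.  0. -1.]
 spin 0.00 | after spin shift cm x 8.23 y -0.04 z -0.04 | before-spin y -0.04 z -0.04
```

View pics/c1.png

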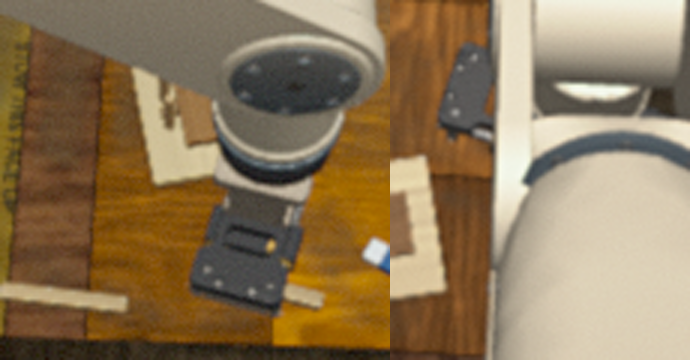

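servo_tool:
  increments:
    - {"gripper": 0.5, "x": 4, "y": 0, "z": 0, "spin": 0}
    - {"gripper": 0.5, "x": 3, "y": 0, "z": 0, "spin": 0}
    - {"gripper": 0.5, "x": 1.15, "y": 0, "z": 0, "spin": 0}
    - {"gripper": 0.05, "x": 0, "y": 0, "z": 0, "spin": 0}
    - {"gripper": 0.05, "x": 0, "y": 0, "z": 0, "spin": 0}
    - {"gripper": 0.05, "x": 0, "y": 0, "z": 0, "spin": 0}
    - {"gripper": 0.05, "x": 0, "y": 0, "z": 0, "spin": 0}
    - {"gripper": 0.05, "x": 0, "y": 0, "z": 0, "spin": 0}
  force: 15

```text
t: 3.3
position: [0.6282, 0.0162, 0.004]
tool_rot: [0.089, 0.701, -0.089, 0.702]
contact_force: [-0.2, 0.0, 6.5]
finger_gap: 0.128
```

Run:
```python
from h import *
go(.5557,.2914,.10,102.43)
```

```text
pos [0.6282 0.0162 0.004 ] jaw 75.5 q6 -1.29 gap 11.8 F [-0.2  0.   6.5] t 3.3 toolx [ 0.001  0.    -1.   ]
 spin -26.93 | after spin shift cm x -9.61 y 28.43 z -1.15 | before-spin y 24.83 z -13.90
```

servo_tool:
  increments:
    - {"gripper": 0.05, "x": -3, "y": 0, "z": 0, "spin": 0}
    - {"gripper": 0.05, "x": -3.3, "y": 0, "z": 0, "spin": -9}
    - {"gripper": 0.05, "x": -3.3, "y": 0, "z": 0, "spin": -9}
    - {"gripper": 0.05, "x": 0, "y": 0, "z": 0, "spin": -8.93}
    - {"gripper": 0.05, "x": 0, "y": 5.69, "z": -0.23, "spin": 0}
    - {"gripper": 0.05, "x": 0, "y": 5.69, "z": -0.23, "spin": 0}
    - {"gripper": 0.05, "x": 0, "y": 5.69, "z": -0.23, "spin": 0}
    - {"gripper": 0.05, "x": 0, "y": 5.69, "z": -0.23, "spin": 0}
  force: 15

```text
t: 4.3
position: [0.569, 0.238, 0.0993]
tool_rot: [-0.076, 0.703, 0.076, 0.703]
contact_force: [0.5, -0.2, 0.0]
finger_gap: 0.126
```

servo_tool:
  increments:
    - {"gripper": 0.05, "x": 0, "y": 5.67, "z": -0.23, "spin": 0}
    - {"gripper": 0.05, "x": 0, "y": 0, "z": 0, "spin": 0}
    - {"gripper": 0.05, "x": 1.5, "y": 0, "z": 0, "spin": 0}
    - {"gripper": 0.05, "x": 1.2, "y": 0, "z": 0, "spin": 0}
    - {"gripper": 0.05, "x": 0, "y": 0, "z": 0, "spin": 0}
    - {"gripper": 0.05, "x": 0, "y": 0, "z": 0, "spin": 0}
    - {"gripper": 0.05, "x": 0, "y": 0, "z": 0, "spin": 0}
    - {"gripper": 0.05, "x": 0, "y": 0, "z": 0, "spin": 0}

```text
t: 5.3
position: [0.5555, 0.2913, 0.0725]
tool_rot: [-0.076, 0.703, 0.077, 0.703]
contact_force: [-0.1, 0.6, -0.7]
finger_gap: 0.135
```

Run:
```python
from h import *
for n in("side","top"):
    im=cams.grab_frame(n)[:,:,::-1];cv2.imwrite(f"pics/{n}2.png",im)
go(.5557,.2914,.036,102.43)
cv2.imwrite("pics/c2.png",np.hstack([crop(cv2.imread("pics/side2.png"),270,140,100,130,4),crop(cv2.imread("pics/top2.png"),190,200,100,130,4)]))
```

```text
pos [0.5554 0.2914 0.0724] jaw 102.43 q6 -1.31 gap 11.4 F [ 0.3  0.5 -0.8] t 5.4 toolx [ 0.  0. -1.]
 spin -0.00 | after spin shift cm x 3.64 y -0.01 z 0.03 | before-spin y -0.01 z 0.03
```

View pics/c2.png

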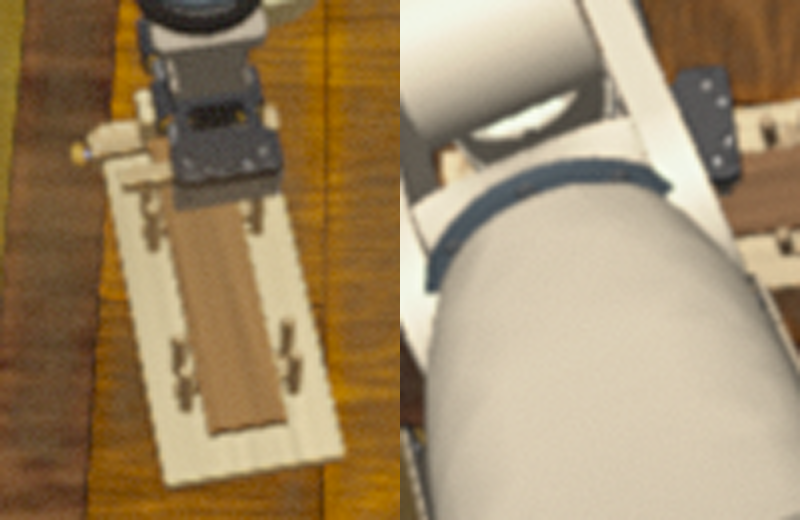

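```bash
cat >> h.py <<'E'
def stickov(im,n,p,a,zb,x0,y0,k,col):
    for z in(zb,zb+.012):
        L=rect(-.05,.05,-.006,.006,0)@Rz(np.radians(a)).T+[p[0],p[1],z];pl(im,n,L,x0,y0,k,col)
E
python3 - <<'E'
from h import *
v=[0.5686,.2328,.2169]
a=(290,165,70,95,8);im=crop(cv2.imread("pics/side2.png"),*a)
cradle_overlay(im,"side",v,290,165,8);stickov(im,"side",(.5554,.2914),12.43,.0684,290,165,8,(255,0,255))
cv2.imwrite("pics/c3.png",im[:600])
E
```

```text
(no output)
```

View pics/c3.png

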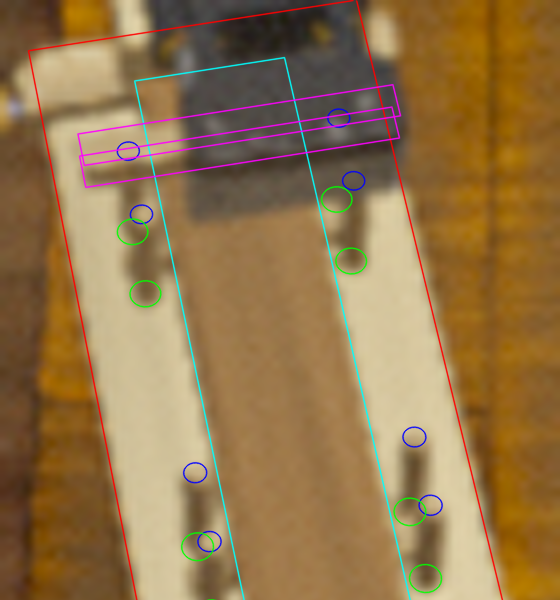

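Run:
```python
from h import *
v=[0.5686,.2328,.2169]
a=(290,165,70,90,8);im=crop(cv2.imread("pics/side0.png"),*a)[:600]
im2=im.copy();cradle_overlay(im2,"side",v,290,165,8)
b=(225,225,80,75,8)
cv2.imwrite("pics/c4.png",np.hstack([im,im2])[:,:1120][:, :].copy() if 0 else cv2.resize(np.hstack([im[:,40:440],im2[:,40:440]]),(800,600)))
t=crop(cv2.imread("pics/top0.png"),220,220,90,60,8);t2=t.copy();cradle_overlay(t2,"top",v,220,220,8)
cv2.imwrite("pics/c5.png",cv2.resize(np.vstack([t,t2]),(450*8//6,600*1)))
```

```text
(no output)
```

View pics/c4.png

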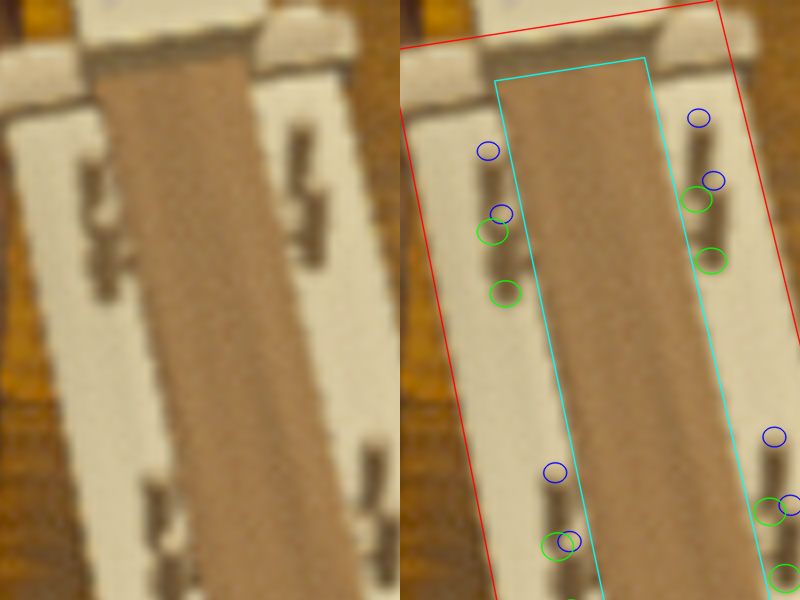

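View pics/c5.png

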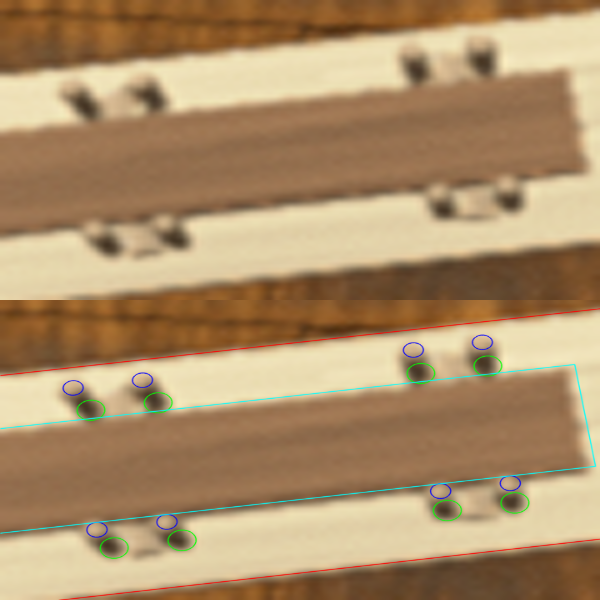

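servo_tool:
  increments:
    - {"gripper": 0.05, "x": 0.6, "y": 0, "z": 0, "spin": 0}
    - {"gripper": 0.05, "x": 0.4, "y": 0, "z": 0, "spin": 0}
    - {"gripper": 0.05, "x": 0.4, "y": 0, "z": 0, "spin": 0}
    - {"gripper": 0.05, "x": 0.4, "y": 0, "z": 0, "spin": 0}
    - {"gripper": 0.05, "x": 0.4, "y": 0, "z": 0, "spin": 0}
    - {"gripper": 0.05, "x": 0.4, "y": 0, "z": 0, "spin": 0}
    - {"gripper": 0.05, "x": 0.4, "y": 0, "z": 0, "spin": 0}
    - {"gripper": 0.05, "x": 0, "y": 0, "z": 0, "spin": 0}
  force: 15

```text
t: 6.4
position: [0.555, 0.2912, 0.0418]
tool_rot: [-0.077, 0.703, 0.076, 0.703]
contact_force: [-0.2, -0.2, 0.0]
finger_gap: 0.126
```

servo_tool:
  increments:
    - {"gripper": 0.05, "x": 0.3, "y": 0, "z": 0, "spin": 0}
    - {"gripper": 0.05, "x": 0.25, "y": 0, "z": 0, "spin": 0}
    - {"gripper": 0.05, "x": 0, "y": 0, "z": 0, "spin": 0}
    - {"gripper": 0.27, "x": 0, "y": 0, "z": 0, "spin": 0}
    - {"gripper": 0.27, "x": 0, "y": 0, "z": 0, "spin": 0}
    - {"gripper": 0.27, "x": -1.5, "y": 0, "z": 0, "spin": 0}
    - {"gripper": 0.27, "x": -5, "y": 0, "z": 0, "spin": 0}
    - {"gripper": 0.27, "x": -5, "y": 0, "z": 0, "spin": 0}
  force: 15

```text
t: 7.4
position: [0.5551, 0.2913, 0.1537]
tool_rot: [-0.077, 0.703, 0.077, 0.703]
contact_force: [0.0, 0.7, 0.7]
finger_gap: 0.271
```

Run:
```python
from h import *
go(.4727,0,.10,84.4)
im=cams.grab_frame("side")[:,:,::-1];cv2.imwrite("pics/s3.png",im);cv2.imwrite("pics/c6.png",crop(im,270,140,100,130,4))
```

```text
pos [0.5551 0.2913 0.1537] jaw 102.43 q6 -1.31 gap 24.9 F [0.  0.7 0.7] t 7.4 toolx [-0. -0. -1.]
 spin 18.03 | after spin shift cm x 5.37 y -29.79 z -5.36 | before-spin y -26.67 z -14.31
```

View pics/c6.png

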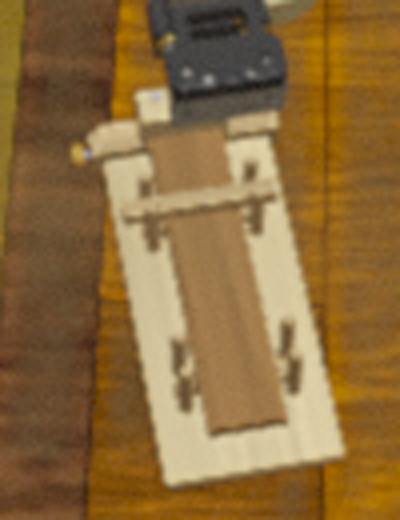

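servo_tool:
  increments:
    - {"gripper": 0.4, "x": 0, "y": 0, "z": 0, "spin": 9.02}
    - {"gripper": 0.4, "x": 0, "y": 0, "z": 0, "spin": 9.01}
    - {"gripper": 0.4, "x": 0, "y": -4.97, "z": -0.89, "spin": 0}
    - {"gripper": 0.4, "x": 0, "y": -4.97, "z": -0.89, "spin": 0}
    - {"gripper": 0.4, "x": 0, "y": -4.97, "z": -0.89, "spin": 0}
    - {"gripper": 0.4, "x": 1, "y": -4.97, "z": -0.89, "spin": 0}
    - {"gripper": 0.4, "x": 3, "y": -4.97, "z": -0.89, "spin": 0}
    - {"gripper": 0.4, "x": 4, "y": -4.94, "z": -0.91, "spin": 0}
  force: 15

```text
t: 8.45
position: [0.4741, -0.0, 0.0737]
tool_rot: [0.035, 0.705, -0.034, 0.708]
contact_force: [1.8, 0.2, -0.3]
finger_gap: 0.399
```

servo_tool:
  increments:
    - {"gripper": 0.4, "x": 4, "y": 0, "z": 0, "spin": 0}
    - {"gripper": 0.4, "x": 2, "y": 0, "z": 0, "spin": 0}
    - {"gripper": 0.4, "x": 0.95, "y": 0, "z": 0, "spin": 0}
    - {"gripper": 0.05, "x": 0, "y": 0, "z": 0, "spin": 0}
    - {"gripper": 0.05, "x": 0, "y": 0, "z": 0, "spin": 0}
    - {"gripper": 0.05, "x": 0, "y": 0, "z": 0, "spin": 0}
    - {"gripper": 0.05, "x": 0, "y": 0, "z": 0, "spin": 0}
    - {"gripper": 0.05, "x": 0, "y": 0, "z": 0, "spin": 0}

```text
t: 9.45
position: [0.4739, 0.0015, 0.0041]
tool_rot: [0.035, 0.706, -0.034, 0.707]
contact_force: [-1.4, 0.3, 6.9]
finger_gap: 0.13
```

Run:
```python
from h import *
go(.5811,.1741,.10,102.43)
```

```text
pos [0.4739 0.0015 0.0041] jaw 84.4 q6 -1.47 gap 11.9 F [-1.4  0.3  6.9] t 9.45 toolx [ 0.002  0.    -1.   ]
 spin -18.03 | after spin shift cm x -9.57 y 14.54 z 14.20 | before-spin y 18.22 z 9.00
```

servo_tool:
  increments:
    - {"gripper": 0.05, "x": -3, "y": 0, "z": 0, "spin": 0}
    - {"gripper": 0.05, "x": -3.3, "y": 0, "z": 0, "spin": -9.02}
    - {"gripper": 0.05, "x": -3.3, "y": 0, "z": 0, "spin": -9.01}
    - {"gripper": 0.05, "x": 0, "y": 3.63, "z": 3.55, "spin": 0}
    - {"gripper": 0.05, "x": 0, "y": 3.63, "z": 3.55, "spin": 0}
    - {"gripper": 0.05, "x": 0, "y": 3.63, "z": 3.55, "spin": 0}
    - {"gripper": 0.05, "x": 1, "y": 3.65, "z": 3.55, "spin": 0}
    - {"gripper": 0.05, "x": 1, "y": 0, "z": 0, "spin": 0}
  force: 15

```text
t: 10.45
position: [0.5824, 0.1768, 0.0793]
tool_rot: [-0.077, 0.702, 0.078, 0.704]
contact_force: [-0.9, -0.1, -0.5]
finger_gap: 0.128
```

Run:
```python
from h import *
im=cams.grab_frame("side")[:,:,::-1];cv2.imwrite("pics/s4.png",im);
go(.5811,.1741,.0365,102.43)
k=6;a=(285,165,80,95,k);c=crop(im,*a);v=[0.5686,.2328,.2169]
c2=c.copy();o,_=pose();p=o["position"];stickov(c2,"side",p,12.43,p[2]-.004,285,165,k,(255,0,255));cradle_overlay(c2,"side",v,285,165,k)
cv2.imwrite("pics/c7.png",cv2.resize(np.hstack([c,c2]),(800,475)))
```

```text
pos [0.58   0.1749 0.0775] jaw 102.55 q6 -1.5 gap 11.7 F [-1.3 -1.  -0.4] t 10.5 toolx [-0.001 -0.    -1.   ]
 spin 0.12 | after spin shift cm x 4.10 y -0.10 z 0.10 | before-spin y -0.10 z 0.10
```

View pics/c7.png

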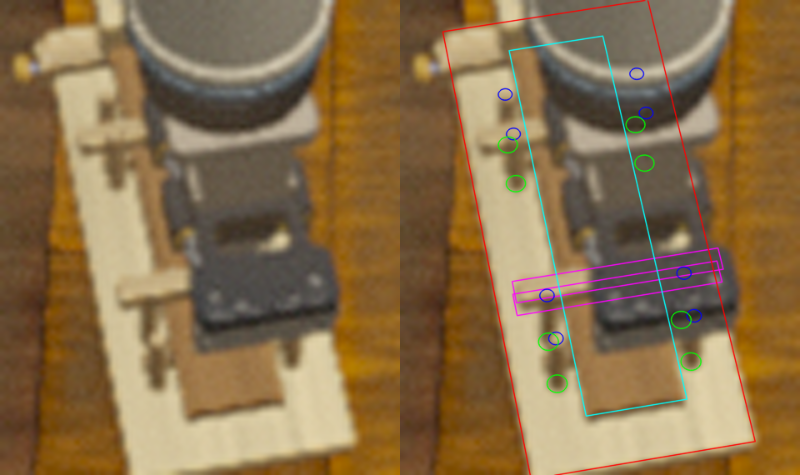

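servo_tool:
  increments:
    - {"gripper": 0.05, "x": 0, "y": 0, "z": 0, "spin": 0}
    - {"gripper": 0.05, "x": 0.5, "y": 0, "z": 0, "spin": 0}
    - {"gripper": 0.05, "x": 0, "y": 0, "z": 0, "spin": 0}
    - {"gripper": 0.05, "x": 0, "y": 0, "z": 0, "spin": 0}
    - {"gripper": 0.05, "x": 0, "y": 0, "z": 0, "spin": 0}
    - {"gripper": 0.05, "x": 0, "y": 0, "z": 0, "spin": 0}
    - {"gripper": 0.05, "x": 0, "y": 0, "z": 0, "spin": 0}
    - {"gripper": 0.05, "x": 0, "y": 0, "z": 0, "spin": 0}
  force: 15

```text
t: 11.5
position: [0.5805, 0.174, 0.0742]
tool_rot: [-0.077, 0.703, 0.077, 0.703]
contact_force: [0.2, -1.0, -0.5]
finger_gap: 0.133
```

Run:
```python
from h import *
go(.5809,.1741,.0365,102.43)
```

```text
pos [0.5805 0.174  0.0742] jaw 102.43 q6 -1.5 gap 12.2 F [ 0.2 -1.  -0.5] t 11.5 toolx [-0.  0. -1.]
 spin -0.00 | after spin shift cm x 3.77 y 0.00 z 0.04 | before-spin y 0.00 z 0.04
```

servo_tool:
  increments:
    - {"gripper": 0.05, "x": 0.6, "y": 0, "z": 0, "spin": 0}
    - {"gripper": 0.05, "x": 0.4, "y": 0, "z": 0, "spin": 0}
    - {"gripper": 0.05, "x": 0.4, "y": 0, "z": 0, "spin": 0}
    - {"gripper": 0.05, "x": 0.4, "y": 0, "z": 0, "spin": 0}
    - {"gripper": 0.05, "x": 0.5, "y": 0, "z": 0, "spin": 0}
    - {"gripper": 0.05, "x": 0.5, "y": 0, "z": 0, "spin": 0}
    - {"gripper": 0.05, "x": 0.4, "y": 0, "z": 0, "spin": 0}
    - {"gripper": 0.05, "x": 0, "y": 0, "z": 0, "spin": 0}
  force: 15

```text
t: 12.5
position: [0.5803, 0.1739, 0.0418]
tool_rot: [-0.077, 0.703, 0.076, 0.703]
contact_force: [-0.2, -0.4, -0.6]
finger_gap: 0.127
```

servo_tool:
  increments:
    - {"gripper": 0.05, "x": 0.3, "y": 0, "z": 0, "spin": 0}
    - {"gripper": 0.05, "x": 0.25, "y": 0, "z": 0, "spin": 0}
    - {"gripper": 0.05, "x": 0, "y": 0, "z": 0, "spin": 0}
    - {"gripper": 0.27, "x": 0, "y": 0, "z": 0, "spin": 0}
    - {"gripper": 0.27, "x": 0, "y": 0, "z": 0, "spin": 0}
    - {"gripper": 0.27, "x": -1.5, "y": 0, "z": 0, "spin": 0}
    - {"gripper": 0.1, "x": -5, "y": 0, "z": 0, "spin": 0}
    - {"gripper": 0, "x": -5, "y": 0, "z": 0, "spin": 0}
  force: 15

```text
t: 13.5
position: [0.5804, 0.1739, 0.1538]
tool_rot: [-0.077, 0.703, 0.077, 0.703]
contact_force: [0.9, 0.4, -0.4]
finger_gap: 0.075
```

Run:
```python
from h import *
im=cams.grab_frame("side")[:,:,::-1];cv2.imwrite("pics/s5.png",im);cv2.imwrite("pics/c8.png",crop(im,270,140,100,130,4))
# easel board overlay
v=np.array([0.54589,-0.22607,.07461,.19497]);R=Rz(v[3])@Rt
outs=[]
for n,a in(("side",(260,325,100,145,4)),("top",(405,225,120,100,4))):
    im=crop(cv2.imread(f"pics/{n}0.png"),*a)
    for z in(-.005,.005): pl(im,n,rect(-.025,.025,-.11,.11,z)@R.T+v[:3],a[0],a[1],4,(0,0,255))
    outs.append(im)
cv2.imwrite("pics/c9.png",np.hstack([outs[0][:580],cv2.copyMakeBorder(outs[1],0,180,0,0,0)]))
```

```text
(no output)
```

View pics/c8.png

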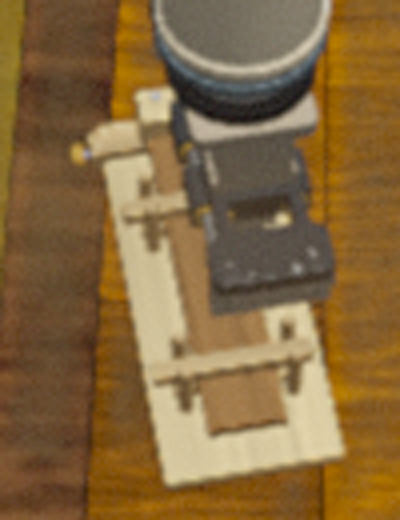

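View pics/c9.png

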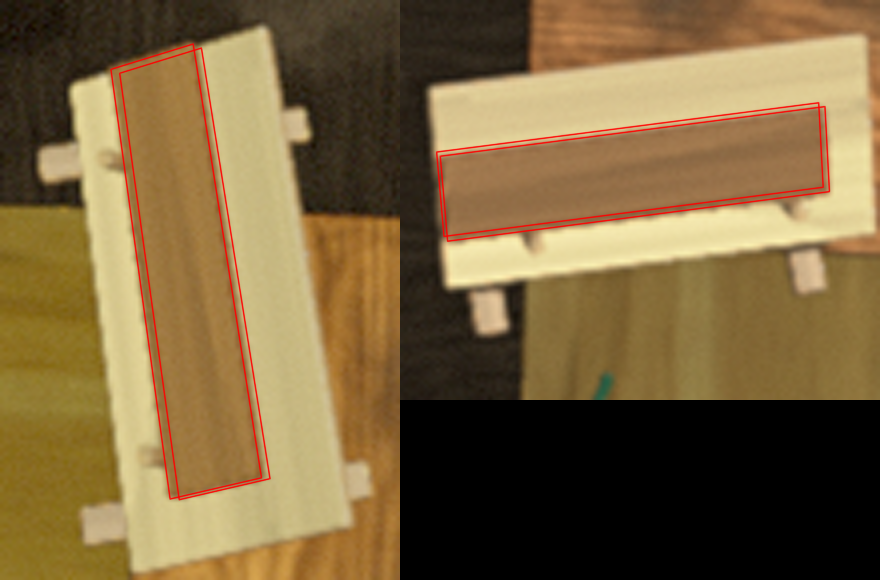

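Run:
```python
from h import *
go(.566,-.3647,.125,101.17)
```

```text
pos [0.5839 0.1749 0.1609] jaw 102.43 q6 -1.5 gap 3.1 F [3.  1.6 4.1] t 13.55 toolx [ 0.009  0.003 -1.   ]
 spin 1.26 | after spin shift cm x 3.44 y -52.60 z -12.24 | before-spin y -52.32 z -13.40
```

servo_tool:
  increments:
    - {"gripper": 0, "x": 0, "y": 0, "z": 0, "spin": 1.26}
    - {"gripper": 0, "x": 0, "y": -5.84, "z": -1.32, "spin": 0}
    - {"gripper": 0, "x": 0, "y": -5.84, "z": -1.32, "spin": 0}
    - {"gripper": 0, "x": 0, "y": -5.84, "z": -1.32, "spin": 0}
    - {"gripper": 0, "x": 0, "y": -5.84, "z": -1.32, "spin": 0}
    - {"gripper": 0, "x": 0, "y": -5.84, "z": -1.32, "spin": 0}
    - {"gripper": 0, "x": 0, "y": -5.84, "z": -1.31, "spin": 0}
    - {"gripper": 0, "x": 0, "y": -5.84, "z": -1.31, "spin": 0}
  force: 10

```text
t: 14.55
position: [0.5681, -0.2466, 0.1505]
tool_rot: [-0.068, 0.704, 0.069, 0.703]
contact_force: [0.9, 0.4, 0.6]
finger_gap: 0.003
```

servo_tool:
  increments:
    - {"gripper": 0, "x": 0, "y": -5.84, "z": -1.31, "spin": 0}
    - {"gripper": 0, "x": 0, "y": -5.84, "z": -1.31, "spin": 0}
    - {"gripper": 0, "x": 3, "y": 0, "z": 0, "spin": 0}
    - {"gripper": 0, "x": 2, "y": 0, "z": 0, "spin": 0}
    - {"gripper": 0, "x": 0, "y": 0, "z": 0, "spin": 0}
    - {"gripper": 0, "x": 0, "y": 0, "z": 0, "spin": 0}
    - {"gripper": 0, "x": 0, "y": 0, "z": 0, "spin": 0}
    - {"gripper": 0, "x": 0, "y": 0, "z": 0, "spin": 0}

```text
t: 15.55
position: [0.5667, -0.3646, 0.1026]
tool_rot: [-0.069, 0.703, 0.069, 0.704]
contact_force: [0.6, -0.5, -0.4]
finger_gap: 0.006
```

Run:
```python
from h import *
im=cams.grab_frame("side")[:,:,::-1];cv2.imwrite("pics/s6.png",im)
a=(250,310,140,150,4);c=crop(im,*a);o,_=pose();p=o["position"]
L=rect(-.01,.01,-.018,.018,0)@Rz(np.radians(11.17)).T+p;pl(c,"side",L,250,310,4,(255,0,255))
cv2.imwrite("pics/c10.png",c)
go(.566,-.3647,.072,101.17)
```

```text
pos [ 0.5665 -0.3646  0.1024] jaw 101.19 q6 -2.34 gap 0.7 F [0.5 0.2 0.7] t 15.6 toolx [ 0.001 -0.001 -1.   ]
 spin 0.02 | after spin shift cm x 3.04 y 0.00 z -0.06 | before-spin y 0.00 z -0.06
```

View pics/c10.png

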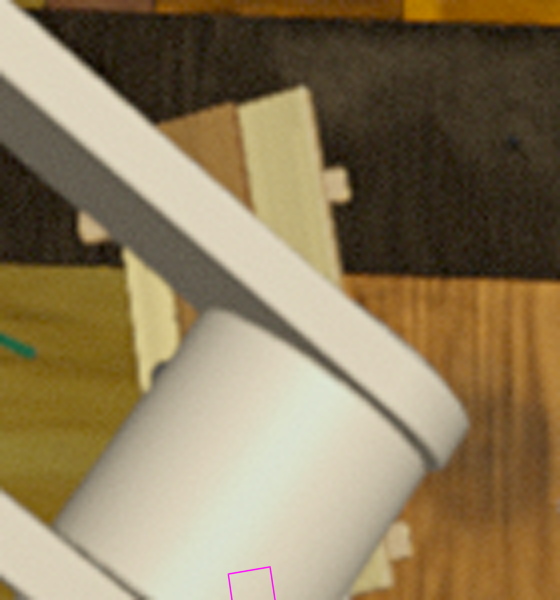

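servo_tool:
  increments:
    - {"gripper": 0, "x": 1.5, "y": 0, "z": -0.05, "spin": 0}
    - {"gripper": 0, "x": 0.8, "y": 0, "z": 0, "spin": 0}
    - {"gripper": 0, "x": 0.4, "y": 0, "z": 0, "spin": 0}
    - {"gripper": 0, "x": 0.3, "y": 0, "z": 0, "spin": 0}
    - {"gripper": 0, "x": 0, "y": 0, "z": 0, "spin": 0}
    - {"gripper": 0, "x": 0, "y": 0, "z": 0, "spin": 0}
    - {"gripper": 0, "x": 0, "y": 0, "z": 0, "spin": 0}
    - {"gripper": 0, "x": 0, "y": 0, "z": 0, "spin": 0}
  force: 10

```text
t: 16.6
position: [0.5658, -0.3645, 0.0749]
tool_rot: [-0.069, 0.704, 0.069, 0.704]
contact_force: [-9.4, 7.5, 30.6]
finger_gap: 0.005
```

servo_tool:
  increments:
    - {"gripper": 0, "x": -0.35, "y": 0, "z": 0, "spin": 0}
    - {"gripper": 0, "x": 0, "y": 0.5, "z": 0, "spin": 0}
    - {"gripper": 0, "x": 0, "y": 1, "z": 0, "spin": 0}
    - {"gripper": 0, "x": 0, "y": 1, "z": 0, "spin": 0}
    - {"gripper": 0, "x": 0, "y": 1, "z": 0, "spin": 0}
    - {"gripper": 0, "x": 0, "y": 1, "z": 0, "spin": 0}
    - {"gripper": 0, "x": 0, "y": 1, "z": 0, "spin": 0}
    - {"gripper": 0, "x": 0, "y": 0.7, "z": 0, "spin": 0}
  force: 10

```text
t: 17.6
position: [0.5546, -0.3062, 0.0762]
tool_rot: [-0.071, 0.703, 0.067, 0.704]
contact_force: [-2.7, -9.3, 8.6]
finger_gap: 0.007
```

Run:
```python
from h import *
go(.566,-.3647,.072,101.17)
im=cams.grab_frame("side")[:,:,::-1];cv2.imwrite("pics/s7.png",im)
im2=cams.grab_frame("top")[:,:,::-1];cv2.imwrite("pics/t7.png",im2)
cv2.imwrite("pics/c11.png",np.hstack([crop(im,250,300,120,160,3)[:450],crop(im2,380,210,140,150,3)]))
```

```text
pos [ 0.5546 -0.3062  0.0762] jaw 101.19 q6 -2.27 gap 0.7 F [-2.7 -9.3  8.6] t 17.6 toolx [ 0.003 -0.004 -1.   ]
 spin 0.02 | after spin shift cm x 0.45 y -5.96 z -0.01 | before-spin y -5.96 z -0.02
```

View pics/c11.png

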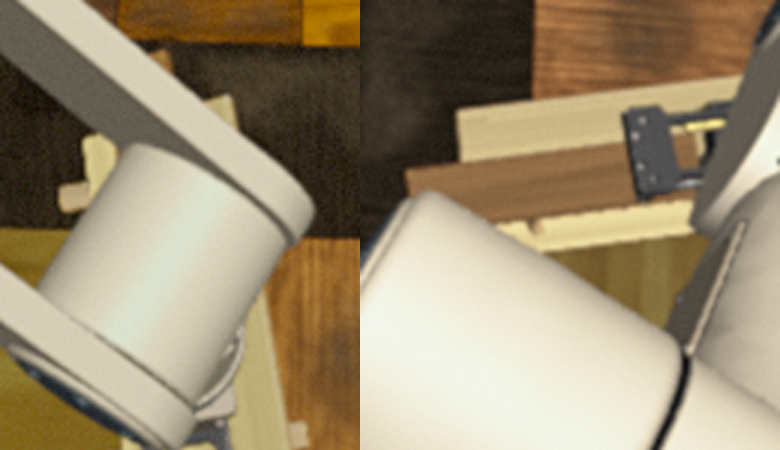

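servo_tool:
  increments:
    - {"gripper": 0, "x": 0, "y": 0.7, "z": 0, "spin": 0}
    - {"gripper": 0, "x": 0, "y": 0.8, "z": 0, "spin": 0}
    - {"gripper": 0, "x": 0, "y": 0, "z": 0, "spin": 0}
    - {"gripper": 0, "x": 0, "y": 0, "z": 0, "spin": 0}
    - {"gripper": 0, "x": 0, "y": -1.2, "z": 0, "spin": 0}
    - {"gripper": 0.3, "x": -4, "y": 0, "z": 0, "spin": 0}
    - {"gripper": 0.8, "x": -5, "y": 0, "z": 0, "spin": 0}
    - {"gripper": 0.8, "x": -3, "y": 0, "z": 0, "spin": 0}
  force: 10

```text
t: 18.7
position: [0.5536, -0.3012, 0.1968]
tool_rot: [-0.069, 0.703, 0.068, 0.704]
contact_force: [-0.6, -0.3, -0.2]
finger_gap: 0.307
```

servo_tool:
  increments:
    - {"gripper": 0.8, "x": 0, "y": 3, "z": 0, "spin": 9}
    - {"gripper": 0.8, "x": 0, "y": 0, "z": 0, "spin": 9}
    - {"gripper": 0.8, "x": 0, "y": 0, "z": 0, "spin": 9}
    - {"gripper": 0.8, "x": 0, "y": 0, "z": 0, "spin": 9}
    - {"gripper": 0.8, "x": 0, "y": 0, "z": 0, "spin": 9}
    - {"gripper": 0.8, "x": 0, "y": 0, "z": 0, "spin": 9}
    - {"gripper": 0.8, "x": 0, "y": 0, "z": 0, "spin": 9}
    - {"gripper": 0.8, "x": 0, "y": 0, "z": 0, "spin": 9}

```text
t: 19.7
position: [0.547, -0.2713, 0.1943]
tool_rot: [0.36, 0.609, -0.36, 0.609]
contact_force: [-0.5, -0.3, 0.5]
finger_gap: 0.798
```

Run:
```python
from h import *
go(.54,-.1,.15,11.17)
im=cams.grab_frame("side")[:,:,::-1];cv2.imwrite("pics/s8.png",im)
im2=cams.grab_frame("top")[:,:,::-1];cv2.imwrite("pics/t8.png",im2)
cv2.imwrite("pics/c12.png",np.hstack([crop(im,250,290,120,160,3)[:450],crop(im2,380,210,140,150,3)]))
```

```text
pos [ 0.547  -0.2713  0.1943] jaw 28.87 q6 -0.97 gap 73.4 F [-0.5 -0.3  0.5] t 19.7 toolx [-0.001  0.    -1.   ]
 spin 17.70 | after spin shift cm x 4.44 y 2.63 z -16.94 | before-spin y 7.66 z -15.34
```

View pics/c12.png

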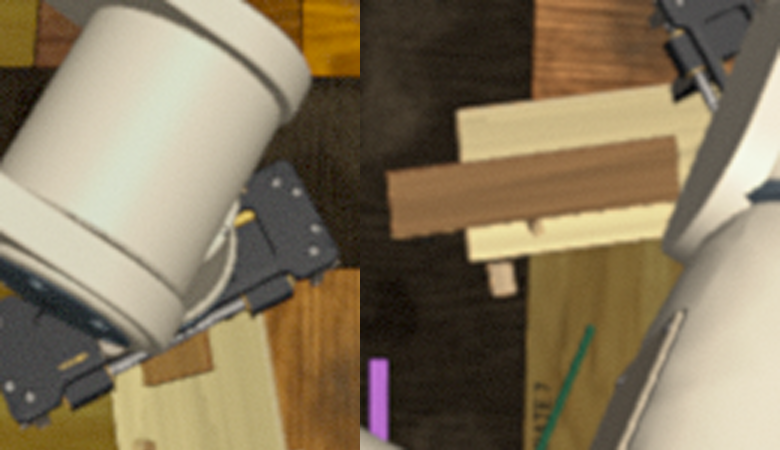

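Run:
```python
from h import *
im2=cv2.imread("pics/t8.png");a=(380,245,110,55,7);c=crop(im2,*a)
bo=[([25,110,5],(387,172)),([-25,110,5],(393,240)),([25,-110,5],(678,137)),([-25,-110,5],(680,198))]
B=[(np.array(l)/1e3,cc(380,210,3,[(p[0]-360,p[1])])[0]) for l,p in bo]
for z in(.0746,.0766):
    def res(v): return np.concatenate([proj("top",Rz(v[2])@Rt@l+[v[0],v[1],z])[0]-p for l,p in B])
    s=least_squares(res,[.5,-.2,.1]);print(s.x,np.degrees(s.x[2]),res(s.x).round(1))
v=s.x;R=Rz(v[2])@Rt
for q in(-.005,.005): pl(c,"top",rect(-.025,.025,-.11,.11,q)@R.T+[v[0],v[1],z],a[0],a[1],7,(0,0,255))
cv2.imwrite("pics/c13.png",c)
ex,ey=R[:,0],R[:,1]
g=np.array([v[0],v[1],z])+ey*.083;print("grip",g)
go(g[0],g[1],.15,np.degrees(v[2]))
```

```text
[ 0.53307893 -0.16859223  0.19765538] 11.324819138108696 [ 0.1  0.7  0.2 -0.8 -0.5 -0.4  0.2  0.5]
[ 0.53269459 -0.16822943  0.19772057] 11.328554153334467 [ 0.1  0.6  0.2 -0.8 -0.5 -0.4  0.2  0.5]
grip [ 0.5163905  -0.08684653  0.0766    ]
pos [ 0.5471 -0.2713  0.1944] jaw 29.06 q6 -0.97 gap 73.4 F [ 0.5 -0.  -0.4] t 19.8 toolx [-0.001  0.    -1.   ]
 spin 17.73 | after spin shift cm x 4.45 y 0.62 z -18.69 | before-spin y 6.28 z -17.61
```

View pics/c13.png

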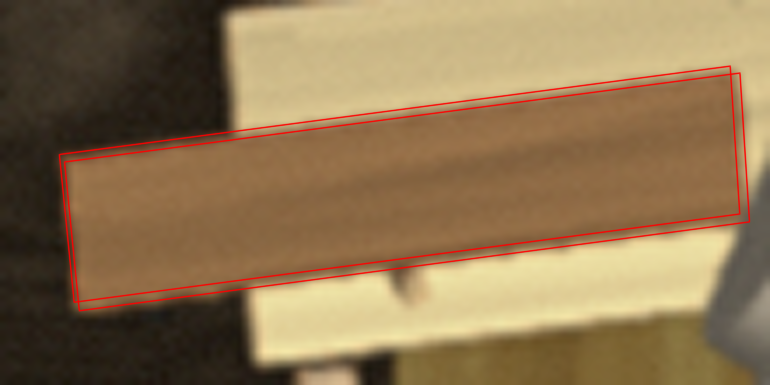

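servo_tool:
  increments:
    - {"gripper": 0.8, "x": 0, "y": 0, "z": 0, "spin": 8.9}
    - {"gripper": 0.8, "x": 0, "y": 0, "z": 0, "spin": 8.83}
    - {"gripper": 0.8, "x": 0, "y": 0.15, "z": -4.67, "spin": 0}
    - {"gripper": 0.8, "x": 0, "y": 0.15, "z": -4.67, "spin": 0}
    - {"gripper": 0.8, "x": 1, "y": 0.15, "z": -4.67, "spin": 0}
    - {"gripper": 0.8, "x": 2, "y": 0.17, "z": -4.68, "spin": 0}
    - {"gripper": 0.8, "x": 3, "y": 0, "z": 0, "spin": 0}
    - {"gripper": 0.8, "x": 2, "y": 0, "z": 0, "spin": 0}
  force: 10

```text
t: 20.8
position: [0.5156, -0.0862, 0.1138]
tool_rot: [0.446, 0.549, -0.446, 0.548]
contact_force: [-0.1, -0.2, 0.6]
finger_gap: 0.802
```

Run:
```python
from h import *
im=cams.grab_frame("side")[:,:,::-1];cv2.imwrite("pics/s9.png",im)
im2=cams.grab_frame("top")[:,:,::-1];cv2.imwrite("pics/t9.png",im2)
cv2.imwrite("pics/c14.png",np.hstack([crop(im,250,270,120,160,3)[:450],crop(im2,380,210,140,150,3)]))
go(.5164,-.0868,.062,11.3)
```

```text
pos [ 0.5146 -0.0865  0.113 ] jaw 11.66 q6 -0.37 gap 73.4 F [0.4 0.3 0.5] t 20.9 toolx [-0.004  0.001 -1.   ]
 spin 0.36 | after spin shift cm x 5.10 y 0.19 z 0.07 | before-spin y 0.19 z 0.07
```

View pics/c14.png

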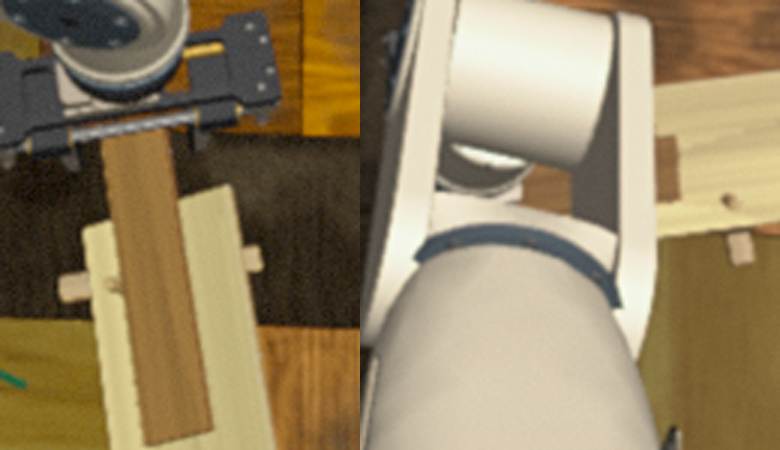

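servo_tool:
  increments:
    - {"gripper": 0.8, "x": 2.5, "y": 0.1, "z": 0, "spin": 0.3}
    - {"gripper": 0.8, "x": 1.6, "y": 0, "z": 0, "spin": 0}
    - {"gripper": 0.8, "x": 1, "y": 0, "z": 0, "spin": 0}
    - {"gripper": 0.8, "x": 0, "y": 0, "z": 0, "spin": 0}
    - {"gripper": 0.6, "x": 0, "y": 0, "z": 0, "spin": 0}
    - {"gripper": 0.45, "x": 0, "y": 0, "z": 0, "spin": 0}
    - {"gripper": 0.45, "x": 0, "y": 0, "z": 0, "spin": 0}
    - {"gripper": 0.45, "x": 0, "y": 0, "z": 0, "spin": 0}
  force: 30

```text
t: 21.9
position: [0.517, -0.0869, 0.0644]
tool_rot: [0.449, 0.546, -0.449, 0.546]
contact_force: [-2.5, 0.6, 3.3]
finger_gap: 0.515
```

Run:
```python
from h import *
go(.5164,-.0868,.062,11.3)
im=cams.grab_frame("side")[:,:,::-1];cv2.imwrite("pics/s10.png",im)
cv2.imwrite("pics/c15.png",crop(im,240,270,130,160,4)[:600])
```

```text
pos [ 0.517  -0.0869  0.0644] jaw 11.13 q6 -0.36 gap 47.4 F [-2.5  0.6  3.3] t 21.9 toolx [-0.  0. -1.]
 spin -0.17 | after spin shift cm x 0.24 y -0.05 z -0.02 | before-spin y -0.05 z -0.02
```

View pics/c15.png

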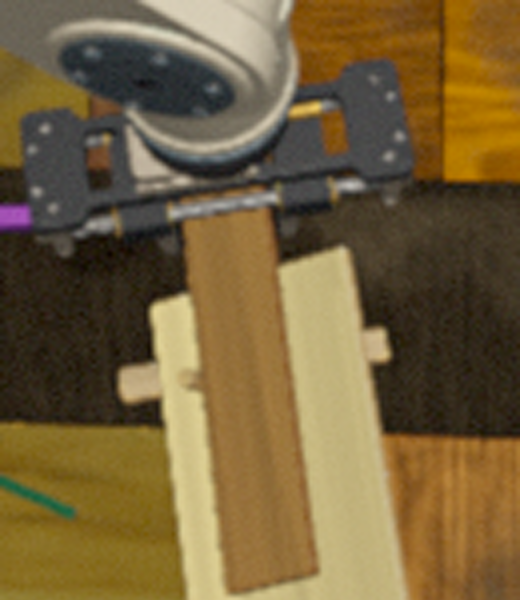

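servo_tool:
  increments:
    - {"gripper": 0.45, "x": -0.3, "y": 0, "z": 0, "spin": 0}
    - {"gripper": 0.45, "x": -0.5, "y": 0, "z": 0, "spin": 0}
    - {"gripper": 0.45, "x": -1, "y": 0, "z": 0, "spin": 0}
    - {"gripper": 0.45, "x": -1.2, "y": 0, "z": 0, "spin": 0}
    - {"gripper": 0.45, "x": -1.2, "y": 0, "z": 0, "spin": 0}
    - {"gripper": 0.45, "x": -1.2, "y": 0, "z": 0, "spin": 0}
    - {"gripper": 0.45, "x": 0, "y": 0, "z": 0, "spin": 0}
    - {"gripper": 0.45, "x": 0, "y": 0, "z": 0, "spin": 0}
  force: 30

```text
t: 22.95
position: [0.5171, -0.0869, 0.1181]
tool_rot: [0.449, 0.546, -0.449, 0.546]
contact_force: [-0.9, 0.3, -1.7]
finger_gap: 0.514
```

Run:
```python
from h import *
go(.5164,-.0868,.062,11.3)
im=cams.grab_frame("side")[:,:,::-1];cv2.imwrite("pics/s11.png",im)
im2=cams.grab_frame("top")[:,:,::-1];cv2.imwrite("pics/t11.png",im2)
cv2.imwrite("pics/c16.png",np.hstack([crop(im,240,260,130,160,3)[:450],crop(im2,380,210,140,150,3)]))
```

```text
pos [ 0.5171 -0.0869  0.1181] jaw 11.14 q6 -0.36 gap 47.3 F [-0.9  0.3 -1.7] t 22.95 toolx [-0.  0. -1.]
 spin -0.16 | after spin shift cm x 5.61 y -0.06 z -0.02 | before-spin y -0.06 z -0.02
```

View pics/c16.png

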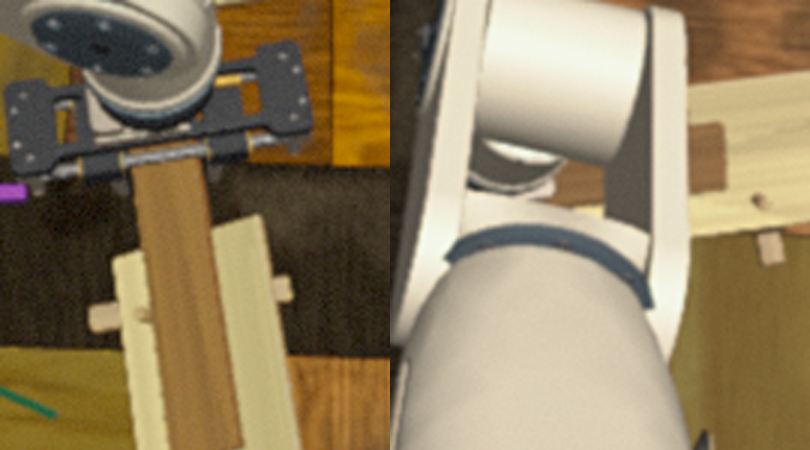

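Run:
```python
from h import *
for p in [(358,262),(365,205),(365,330),(412,235),(416,297),(318,267),(311,222),(348,200),(340,355),(303,335)]: print(p,ray("top",p,0).round(3))
```

```text
(358, 262) [0.558 0.008 0.   ]
(365, 205) [ 0.701 -0.001  0.   ]
(365, 330) [ 0.397 -0.016  0.   ]
(412, 235) [ 0.633 -0.119  0.   ]
(416, 297) [ 0.483 -0.133  0.   ]
(318, 267) [0.54  0.103 0.   ]
(311, 222) [ 0.65   0.128 -0.   ]
(348, 200) [0.711 0.041 0.   ]
(340, 355) [0.335 0.039 0.   ]
(303, 335) [0.376 0.128 0.   ]
```

servo_tool:
  increments:
    - {"gripper": 0.45, "x": -2, "y": 0, "z": 0, "spin": 0}
    - {"gripper": 0.45, "x": -2, "y": 0, "z": 0, "spin": -5}
    - {"gripper": 0.45, "x": -1, "y": 0, "z": 0, "spin": -10}
    - {"gripper": 0.45, "x": 0, "y": 0, "z": 0, "spin": -10}
    - {"gripper": 0.45, "x": 0, "y": 0, "z": 0, "spin": -10}
    - {"gripper": 0.45, "x": 0, "y": 0, "z": 0, "spin": -10}
    - {"gripper": 0.45, "x": 0, "y": 0, "z": 0, "spin": -10}
    - {"gripper": 0.45, "x": 0, "y": 0, "z": 0, "spin": -10}
  force: 30

```text
t: 24.05
position: [0.5169, -0.0869, 0.1676]
tool_rot: [0.083, 0.703, -0.083, 0.702]
contact_force: [-0.1, -0.3, -1.8]
finger_gap: 0.509
```

Run:
```python
from h import *
go(.45,.027,.06,90)
im=cams.grab_frame("side")[:,:,::-1];cv2.imwrite("pics/s12.png",im)
```

```text
pos [ 0.5169 -0.0869  0.1676] jaw 76.47 q6 -1.5 gap 46.8 F [-0.1 -0.3 -1.8] t 24.05 toolx [-0.001  0.    -1.   ]
 spin -13.53 | after spin shift cm x 10.77 y 11.39 z -6.67 | before-spin y 9.51 z -9.15
```

View pics/s12.png

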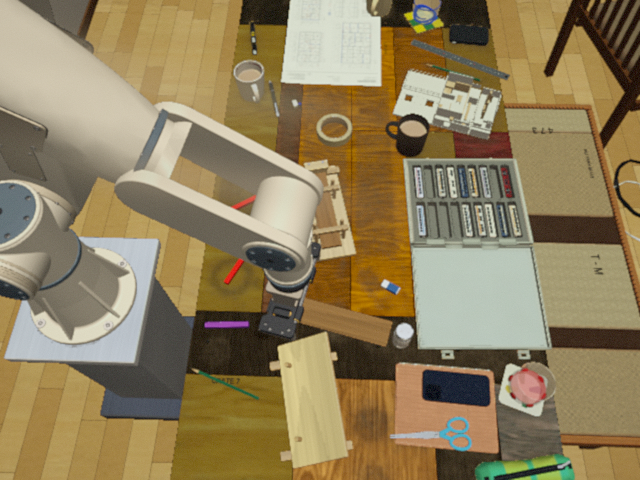

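servo_tool:
  increments:
    - {"gripper": 0.45, "x": 0, "y": 0, "z": 0, "spin": -7}
    - {"gripper": 0.45, "x": 0, "y": 0, "z": 0, "spin": -6.53}
    - {"gripper": 0.45, "x": 0, "y": 3.23, "z": -1.67, "spin": 0}
    - {"gripper": 0.45, "x": 0, "y": 3.23, "z": -1.66, "spin": 0}
    - {"gripper": 0.45, "x": 2, "y": 3.23, "z": -1.66, "spin": 0}
    - {"gripper": 0.45, "x": 4, "y": 0, "z": 0, "spin": 0}
    - {"gripper": 0.45, "x": 4, "y": 0, "z": 0, "spin": 0}
    - {"gripper": 0.45, "x": 3, "y": 0, "z": 0, "spin": 0}
  force: 30

```text
t: 25.1
position: [0.4671, 0.0104, 0.0365]
tool_rot: [0.003, 0.708, -0.003, 0.707]
contact_force: [-0.3, 0.2, -1.2]
finger_gap: 0.513
```

servo_tool:
  increments:
    - {"gripper": 0.45, "x": 1.2, "y": 0, "z": 0, "spin": 0}
    - {"gripper": 0.45, "x": 0.8, "y": 0, "z": 0, "spin": 0}
    - {"gripper": 0.45, "x": 0.4, "y": 0, "z": 0, "spin": 0}
    - {"gripper": 0.45, "x": 0.3, "y": 0, "z": 0, "spin": 0}
    - {"gripper": 0.45, "x": 0.3, "y": 0, "z": 0, "spin": 0}
    - {"gripper": 0.45, "x": 0.2, "y": 0, "z": 0, "spin": 0}
    - {"gripper": 0.45, "x": 0, "y": 0, "z": 0, "spin": 0}
    - {"gripper": 0.45, "x": 0, "y": 0, "z": 0, "spin": 0}

```text
t: 26.1
position: [0.468, 0.0103, 0.0063]
tool_rot: [0.002, 0.707, -0.002, 0.707]
contact_force: [1.4, 0.7, -1.8]
finger_gap: 0.511
```

servo_tool:
  increments:
    - {"gripper": 0.45, "x": 0.1, "y": 0, "z": 0, "spin": 0}
    - {"gripper": 0.53, "x": 0, "y": 0, "z": 0, "spin": 0}
    - {"gripper": 0.56, "x": 0, "y": 0, "z": 0, "spin": 0}
    - {"gripper": 0.6, "x": 0, "y": 0, "z": 0, "spin": 0}
    - {"gripper": 0.7, "x": 0, "y": 0, "z": 0, "spin": 0}
    - {"gripper": 0.8, "x": 0, "y": 0, "z": 0, "spin": 0}
    - {"gripper": 0.8, "x": -2, "y": 0, "z": 0, "spin": 0}
    - {"gripper": 0.8, "x": -4, "y": 0, "z": 0, "spin": 0}
  force: 5

```text
t: 27.1
position: [0.4666, 0.0102, 0.0647]
tool_rot: [0.002, 0.708, -0.002, 0.706]
contact_force: [0.8, 0.0, -0.0]
finger_gap: 0.799
```

Run:
```python
from h import *
go(.55,.010,.1,90)
im=cams.grab_frame("side")[:,:,::-1];cv2.imwrite("pics/s13.png",im)
a=(240,200,170,150,4);c=crop(im,*a);cv2.imwrite("pics/c17.png",c)
```

```text
pos [0.4666 0.0102 0.0647] jaw 89.67 q6 -1.55 gap 73.5 F [ 0.8  0.  -0. ] t 27.1 toolx [-0.003 -0.    -1.   ]
 spin -0.33 | after spin shift cm x -3.56 y -0.02 z 8.33 | before-spin y 0.03 z 8.33
```

View pics/c17.png

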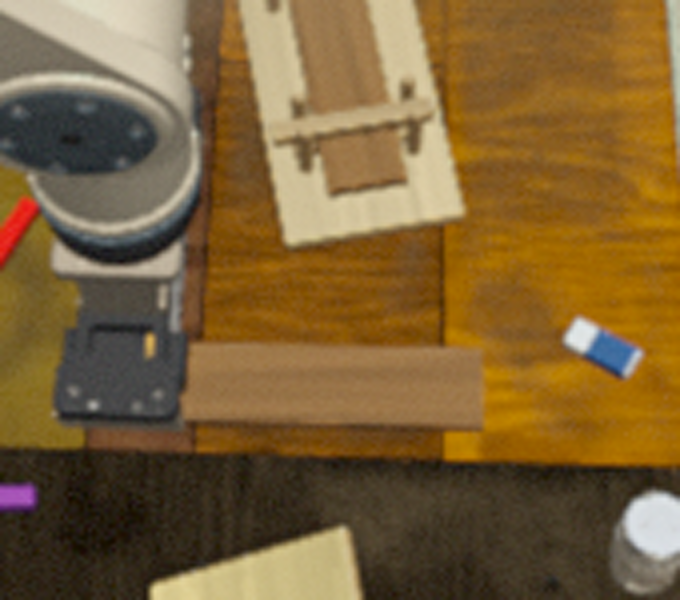

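Run:
```python
from h import *
for p in cc(240,200,4,[(482,348),(195,342),(483,420),(483,430),(190,412),(190,420)]): print(ray("side",p,.010).round(4),ray("side",p,0).round(4))
```

```text
[0.6608 0.0365 0.01  ] [0.6614 0.0408 0.    ]
[0.4895 0.035  0.01  ] [0.4886 0.0393 0.    ]
[ 0.6613 -0.0094  0.01  ] [ 0.662  -0.0054  0.    ]
[ 0.6613 -0.0156  0.01  ] [ 0.662  -0.0117  0.    ]
[ 0.4893 -0.0098  0.01  ] [ 0.4884 -0.0059  0.    ]
[ 0.4896 -0.0148  0.01  ] [ 0.4887 -0.011   0.    ]
```

servo_tool:
  increments:
    - {"gripper": 0.8, "x": 0, "y": 0.1, "z": 4.17, "spin": -0.8}
    - {"gripper": 0.8, "x": 0, "y": 0, "z": 4.17, "spin": 0}
    - {"gripper": 0.8, "x": 3, "y": 0, "z": 0, "spin": 0}
    - {"gripper": 0.8, "x": 2.2, "y": 0, "z": 0, "spin": 0}
    - {"gripper": 0.8, "x": 1.0, "y": 0, "z": 0, "spin": 0}
    - {"gripper": 0.8, "x": 0, "y": 0, "z": 0, "spin": 0}
    - {"gripper": 0.5, "x": 0, "y": 0, "z": 0, "spin": 0}
    - {"gripper": 0.5, "x": 0, "y": 0, "z": 0, "spin": 0}
  force: 25

```text
t: 28.15
position: [0.5519, 0.0114, 0.004]
tool_rot: [-0.003, 0.707, 0.003, 0.708]
contact_force: [0.6, 0.0, 0.7]
finger_gap: 0.604
```

servo_tool:
  increments:
    - {"gripper": 0.5, "x": 0, "y": 0, "z": 0, "spin": 0}
    - {"gripper": 0.5, "x": 0, "y": 0, "z": 0, "spin": 0}
    - {"gripper": 0.5, "x": 0, "y": 0, "z": 0, "spin": 0}
    - {"gripper": 0.5, "x": -0.5, "y": 0, "z": 0, "spin": 0}
    - {"gripper": 0.5, "x": -2, "y": 0, "z": 0, "spin": 0}
    - {"gripper": 0.5, "x": -3, "y": 0, "z": 0, "spin": 0}
    - {"gripper": 0.5, "x": -4, "y": 0, "z": 0, "spin": 0}
    - {"gripper": 0.5, "x": 0, "y": 0, "z": 0, "spin": 0}

```text
t: 29.15
position: [0.5533, 0.0114, 0.1009]
tool_rot: [-0.003, 0.705, 0.003, 0.709]
contact_force: [0.7, -0.4, -1.9]
finger_gap: 0.542
```

Run:
```python
from h import *
v=np.array([.5682,.2326,.2169]);w=Rz(v[2])@[0,-.010,0]+[v[0],v[1],0];print(w)
go(w[0],w[1],.1,12.43)
im=cams.grab_frame("side")[:,:,::-1];cv2.imwrite("pics/s14.png",im)
a=(240,200,170,150,4);c=crop(im,*a);cv2.imwrite("pics/c18.png",c)
```

```text
[0.57035203 0.22283431 0.        ]
pos [0.5533 0.0114 0.1009] jaw 90.47 q6 -1.56 gap 49.9 F [ 0.7 -0.4 -1.9] t 29.15 toolx [ 0.005  0.    -1.   ]
 spin 78.04 | after spin shift cm x 0.10 y 6.21 z -20.28 | before-spin y 21.13 z 1.87
```

View pics/c18.png

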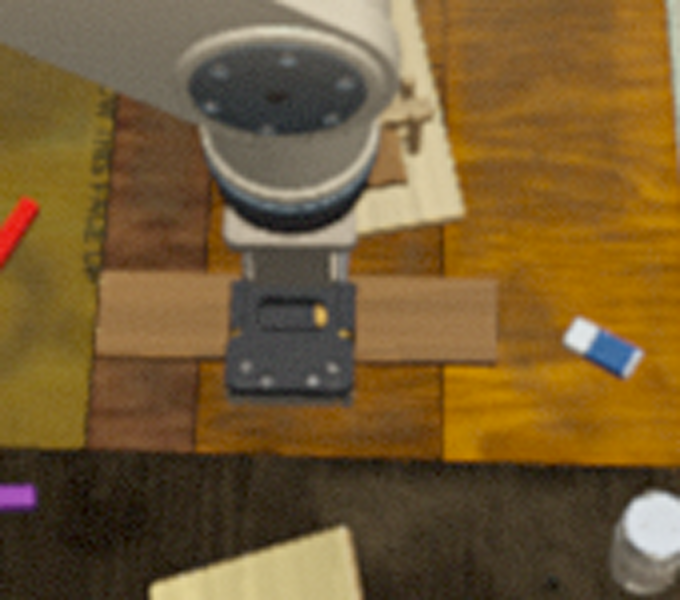

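Run:
```python
from h import *
P=[ray("side",p,.108) for p in cc(240,200,4,[(98,270),(497,281)])];print(P,(P[0]+P[1])/2,P[1]-P[0])
```

```text
[array([0.4413395 , 0.03444966, 0.108     ]), array([0.66292593, 0.03462508, 0.108     ])] [0.55213271 0.03453737 0.108     ] [2.21586431e-01 1.75415870e-04 0.00000000e+00]
```

servo_tool:
  increments:
    - {"gripper": 0.5, "x": 0, "y": 0, "z": 0, "spin": 9.75}
    - {"gripper": 0.5, "x": 0, "y": 0, "z": 0, "spin": 9.75}
    - {"gripper": 0.5, "x": 0, "y": 0, "z": 0, "spin": 9.75}
    - {"gripper": 0.5, "x": 0, "y": 0, "z": 0, "spin": 9.75}
    - {"gripper": 0.5, "x": 0, "y": 0, "z": 0, "spin": 9.75}
    - {"gripper": 0.5, "x": 0, "y": 0, "z": 0, "spin": 9.75}
    - {"gripper": 0.5, "x": 0, "y": 0, "z": 0, "spin": 9.75}
    - {"gripper": 0.5, "x": 0, "y": 0, "z": 0, "spin": 9.75}
  force: 25

```text
t: 30.2
position: [0.55, 0.0113, 0.0963]
tool_rot: [0.444, 0.551, -0.445, 0.549]
contact_force: [0.3, 0.2, -0.7]
finger_gap: 0.542
```

Run:
```python
from h import *
go(.57035,.2228,.08,12.43)
```

```text
pos [0.55   0.0113 0.0963] jaw 12.14 q6 -0.19 gap 49.9 F [ 0.3  0.2 -0.7] t 30.2 toolx [-0.003 -0.    -1.   ]
 spin -0.29 | after spin shift cm x 1.63 y 6.54 z -20.21 | before-spin y 6.44 z -20.24
```

servo_tool:
  increments:
    - {"gripper": 0.5, "x": 0, "y": 1.63, "z": -5.05, "spin": -0.1}
    - {"gripper": 0.5, "x": 0, "y": 1.63, "z": -5.05, "spin": 0}
    - {"gripper": 0.5, "x": 0, "y": 1.63, "z": -5.05, "spin": 0}
    - {"gripper": 0.5, "x": 0, "y": 1.63, "z": -5.05, "spin": 0}
    - {"gripper": 0.5, "x": 1, "y": 0, "z": 0, "spin": 0}
    - {"gripper": 0.5, "x": 1, "y": 0, "z": 0, "spin": 0}
    - {"gripper": 0.5, "x": 0, "y": 0, "z": 0, "spin": 0}
    - {"gripper": 0.5, "x": 0, "y": 0, "z": 0, "spin": 0}
  force: 25

```text
t: 31.2
position: [0.5711, 0.2215, 0.078]
tool_rot: [0.442, 0.551, -0.443, 0.551]
contact_force: [0.2, -0.2, -1.1]
finger_gap: 0.54
```

Run:
```python
from h import *
go(.57035,.2228,.047,12.43)
im=cams.grab_frame("side")[:,:,::-1];cv2.imwrite("pics/s15.png",im)
a=(280,145,90,120,5);c=crop(im,*a);c2=c.copy();o,_=pose();p=o["position"];v=[.5684,.2327,.2169]
for z in(p[2]-.003,p[2]+.007): pl(c2,"side",rect(-.025,.025,-.11,.11,0)@Rz(.2169).T+[p[0],p[1],z],280,145,5,(255,0,255))
cradle_overlay(c2,"side",v,280,145,5)
cv2.imwrite("pics/c19.png",cv2.resize(np.hstack([c,c2]),(800,533)))
```

```text
pos [0.5711 0.2215 0.078 ] jaw 12.48 q6 0.15 gap 49.7 F [ 0.2 -0.2 -1.1] t 31.2 toolx [-0.001 -0.    -1.   ]
 spin 0.05 | after spin shift cm x 3.10 y -0.04 z -0.14 | before-spin y -0.04 z -0.14
```

View pics/c19.png

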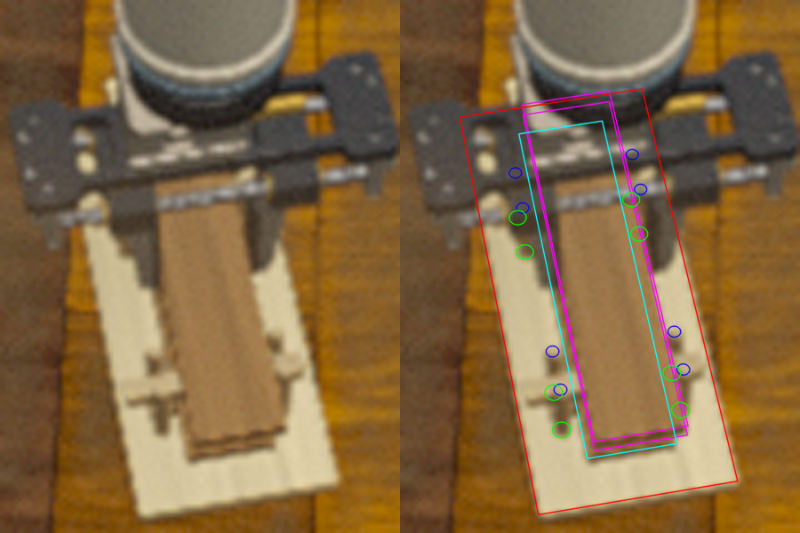

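servo_tool:
  increments:
    - {"gripper": 0.5, "x": 1.0, "y": 0, "z": 0, "spin": 0}
    - {"gripper": 0.5, "x": 0.8, "y": 0, "z": 0, "spin": 0}
    - {"gripper": 0.5, "x": 0.6, "y": 0, "z": 0, "spin": 0}
    - {"gripper": 0.5, "x": 0.3, "y": 0, "z": 0, "spin": 0}
    - {"gripper": 0.5, "x": 0.2, "y": 0, "z": 0, "spin": 0}
    - {"gripper": 0.5, "x": 0, "y": 0, "z": 0, "spin": 0}
    - {"gripper": 0.5, "x": 0, "y": 0, "z": 0, "spin": 0}
    - {"gripper": 0.5, "x": 0, "y": 0, "z": 0, "spin": 0}
  force: 25

```text
t: 32.25
position: [0.5712, 0.2228, 0.0494]
tool_rot: [0.442, 0.552, -0.442, 0.552]
contact_force: [-0.4, -0.1, -1.9]
finger_gap: 0.543
```

servo_tool:
  increments:
    - {"gripper": 0.5, "x": 0.1, "y": 0, "z": 0, "spin": 0}
    - {"gripper": 0.5, "x": 0.1, "y": 0, "z": 0, "spin": 0}
    - {"gripper": 0.5, "x": 0, "y": 0, "z": 0, "spin": 0}
    - {"gripper": 0.5, "x": 0, "y": 0, "z": 0, "spin": 0}
    - {"gripper": 0.5, "x": 0, "y": 0, "z": 0, "spin": 0}
    - {"gripper": 0.5, "x": 0, "y": 0, "z": 0, "spin": 0}
    - {"gripper": 0.5, "x": 0, "y": 0, "z": 0, "spin": 0}
    - {"gripper": 0.5, "x": 0, "y": 0, "z": 0, "spin": 0}
  force: 25

```text
t: 33.25
position: [0.5712, 0.2227, 0.0479]
tool_rot: [0.442, 0.552, -0.442, 0.552]
contact_force: [-2.1, -1.9, 6.6]
finger_gap: 0.539
```

Contact (6.6 N up). Open, let it settle, look.

servo_tool:
  increments:
    - {"gripper": 0.56, "x": 0, "y": 0, "z": 0, "spin": 0}
    - {"gripper": 0.6, "x": 0, "y": 0, "z": 0, "spin": 0}
    - {"gripper": 0.62, "x": 0, "y": 0, "z": 0, "spin": 0}
    - {"gripper": 0.62, "x": 0, "y": 0, "z": 0, "spin": 0}
    - {"gripper": 0.62, "x": 0, "y": 0, "z": 0, "spin": 0}
    - {"gripper": 0.62, "x": 0, "y": 0, "z": 0, "spin": 0}
    - {"gripper": 0.62, "x": 0, "y": 0, "z": 0, "spin": 0}
    - {"gripper": 0.62, "x": 0, "y": 0, "z": 0, "spin": 0}
  force: 5

```text
t: 34.25
position: [0.5711, 0.2227, 0.0472]
tool_rot: [0.442, 0.552, -0.442, 0.552]
contact_force: [0.1, 0.8, -0.4]
finger_gap: 0.62
```

Run:
```python
from h import *
go(.57035,.2228,.047,12.43)
im=cams.grab_frame("side")[:,:,::-1];cv2.imwrite("pics/s16.png",im)
a=(280,145,90,120,5);c=crop(im,*a)
cv2.imwrite("pics/c20.png",c)
```

```text
pos [0.5711 0.2227 0.0472] jaw 12.56 q6 0.15 gap 57.0 F [ 0.1  0.8 -0.4] t 34.25 toolx [-0. -0. -1.]
 spin 0.13 | after spin shift cm x 0.02 y -0.07 z -0.03 | before-spin y -0.07 z -0.03
```

View pics/c20.png

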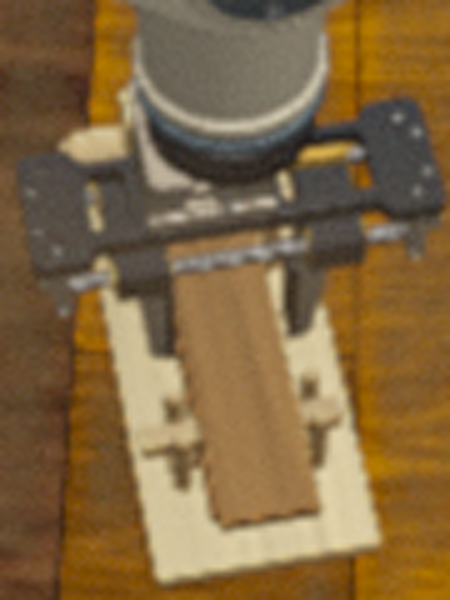

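servo_tool:
  increments:
    - {"gripper": 0.62, "x": 0.15, "y": -0.05, "z": 0, "spin": 0}
    - {"gripper": 0.5, "x": 0, "y": 0, "z": 0, "spin": 0}
    - {"gripper": 0.5, "x": 0, "y": 0, "z": 0, "spin": 0}
    - {"gripper": 0.5, "x": 0, "y": 0, "z": 0, "spin": 0}
    - {"gripper": 0.5, "x": 0, "y": 0, "z": -0.2, "spin": 0}
    - {"gripper": 0.5, "x": 0, "y": 0, "z": -0.3, "spin": 0}
    - {"gripper": 0.5, "x": 0, "y": 0, "z": -0.3, "spin": 0}
    - {"gripper": 0.5, "x": 0, "y": 0, "z": -0.1, "spin": 0}
  force: 5

```text
t: 35.3
position: [0.5686, 0.2317, 0.0457]
tool_rot: [0.442, 0.552, -0.442, 0.552]
contact_force: [-0.2, 0.3, -1.2]
finger_gap: 0.543
```

```bash
cat >> h.py <<'E'
def loc():
    o,R=pose();v=[.5684,.2327,.2169]
    print("local mm",(Rz(-v[2])@(o["position"]-[v[0],v[1],0])*1e3).round(2),"F loc",(Rz(-v[2])@o["contact_force"]).round(2),"gap",round(o["finger_gap"]*92,1),o["t"])
E
python3 -c "
from h import *
loc()"
```

```text
local mm [-3.000e-02 -1.040e+00  4.568e+01] F loc [-0.09  0.31 -1.18] gap 49.9 35.3
```

servo_tool:
  increments:
    - {"gripper": 0.5, "x": 0, "y": 0, "z": -0.1, "spin": 0}
    - {"gripper": 0.5, "x": 0, "y": 0, "z": -0.1, "spin": 0}
    - {"gripper": 0.5, "x": 0, "y": 0, "z": -0.1, "spin": 0}
    - {"gripper": 0.5, "x": 0, "y": 0, "z": -0.1, "spin": 0}
    - {"gripper": 0.5, "x": 0, "y": 0, "z": -0.1, "spin": 0}
    - {"gripper": 0.5, "x": 0, "y": 0, "z": -0.1, "spin": 0}
    - {"gripper": 0.5, "x": 0, "y": 0, "z": -0.1, "spin": 0}
    - {"gripper": 0.5, "x": 0, "y": 0, "z": -0.1, "spin": 0}
  force: 5

```text
t: 36.3
position: [0.5669, 0.2392, 0.0457]
tool_rot: [0.442, 0.552, -0.442, 0.552]
contact_force: [0.1, -0.3, -1.8]
finger_gap: 0.542
```

```bash
python3 -c "
from h import *
loc()"
```

```text
local mm [-2.00e-02  6.69e+00  4.57e+01] F loc [ 0.06 -0.31 -1.79] gap 49.8 36.3
```

servo_tool:
  increments:
    - {"gripper": 0.5, "x": 0, "y": 0, "z": -0.05, "spin": 0}
    - {"gripper": 0.5, "x": 0, "y": 0, "z": -0.05, "spin": 0}
    - {"gripper": 0.5, "x": 0, "y": 0, "z": -0.05, "spin": 0}
    - {"gripper": 0.5, "x": 0, "y": 0, "z": -0.05, "spin": 0}
    - {"gripper": 0.5, "x": 0, "y": 0, "z": -0.05, "spin": 0}
    - {"gripper": 0.5, "x": 0, "y": 0, "z": -0.05, "spin": 0}
    - {"gripper": 0.5, "x": 0, "y": 0, "z": -0.05, "spin": 0}
    - {"gripper": 0.5, "x": 0, "y": 0, "z": -0.05, "spin": 0}
  force: 5

```text
t: 37.3
position: [0.566, 0.2418, 0.0456]
tool_rot: [0.442, 0.552, -0.443, 0.552]
contact_force: [1.3, -8.7, 0.8]
finger_gap: 0.542
```

```bash
python3 -c "
from h import *
loc()"
```

```text
local mm [-0.39  9.4  45.58] F loc [-0.56 -8.75  0.76] gap 49.8 37.3
```

servo_tool:
  increments:
    - {"gripper": 0.5, "x": 0, "y": 0, "z": 0.06, "spin": 0}
    - {"gripper": 0.5, "x": 0, "y": 0, "z": 0, "spin": 0}
    - {"gripper": 0.5, "x": 0, "y": 0, "z": 0, "spin": 0}
    - {"gripper": 0.5, "x": 0, "y": 0, "z": 0, "spin": 0}
    - {"gripper": 0.5, "x": 0, "y": 0, "z": 0, "spin": 0}
    - {"gripper": 0.5, "x": 0, "y": 0, "z": 0, "spin": 0}
    - {"gripper": 0.5, "x": 0, "y": 0, "z": 0, "spin": 0}
    - {"gripper": 0.5, "x": 0, "y": 0, "z": 0, "spin": 0}
  force: 5

```text
t: 38.3
position: [0.566, 0.2418, 0.0456]
tool_rot: [0.442, 0.552, -0.443, 0.552]
contact_force: [1.0, -6.2, -0.1]
finger_gap: 0.54
```

```bash
python3 -c "
from h import *
loc()"
```

```text
local mm [-0.35  9.4  45.6 ] F loc [-0.41 -6.31 -0.15] gap 49.7 38.3
```

Still butting at 6 N. Release and withdraw upward.

servo_tool:
  increments:
    - {"gripper": 0.55, "x": 0, "y": 0, "z": 0, "spin": 0}
    - {"gripper": 0.58, "x": 0, "y": 0, "z": 0, "spin": 0}
    - {"gripper": 0.62, "x": 0, "y": 0, "z": 0, "spin": 0}
    - {"gripper": 0.62, "x": 0, "y": 0, "z": 0, "spin": 0}
    - {"gripper": 0.62, "x": -1, "y": 0, "z": 0, "spin": 0}
    - {"gripper": 0.62, "x": -3, "y": 0, "z": 0, "spin": 0}
    - {"gripper": 0.62, "x": -6, "y": 0, "z": 0, "spin": 0}
    - {"gripper": 0.62, "x": -6, "y": 0, "z": 0, "spin": 0}
  force: 5

```text
t: 39.3
position: [0.5659, 0.2424, 0.2079]
tool_rot: [0.442, 0.552, -0.442, 0.552]
contact_force: [1.1, 1.1, 0.4]
finger_gap: 0.625
```

servo_tool:
  increments:
    - {"gripper": 0.62, "x": -2, "y": 0, "z": -6, "spin": 0}
    - {"gripper": 0.62, "x": 0, "y": 0, "z": -6, "spin": 0}
    - {"gripper": 0.62, "x": 0, "y": 0, "z": -6, "spin": 0}
    - {"gripper": 0.62, "x": 0, "y": 0, "z": -6, "spin": 0}
    - {"gripper": 0.62, "x": 0, "y": 0, "z": -6, "spin": 0}
    - {"gripper": 0.62, "x": 0, "y": -4, "z": -2, "spin": 0}
    - {"gripper": 0.62, "x": 0, "y": -6, "z": 0, "spin": 0}
    - {"gripper": 0.62, "x": 0, "y": -6, "z": 0, "spin": 0}

```text
t: 40.3
position: [0.3387, 0.5192, 0.2258]
tool_rot: [0.442, 0.552, -0.442, 0.552]
contact_force: [-0.1, 1.1, 0.1]
finger_gap: 0.623
```

Run:
```python
from h import *
loc()
im=cams.grab_frame("side")[:,:,::-1];cv2.imwrite("pics/s17.png",im)
im2=cams.grab_frame("top")[:,:,::-1];cv2.imwrite("pics/t17.png",im2)
cv2.imwrite("pics/c21.png",np.hstack([crop(im,280,150,90,120,4),cv2.copyMakeBorder(crop(im2,195,210,110,95,4),0,100,0,0,0)]))
```

```text
local mm [-162.65  329.18  225.77] F loc [0.11 1.14 0.13] gap 57.3 40.3
```

View pics/c21.png

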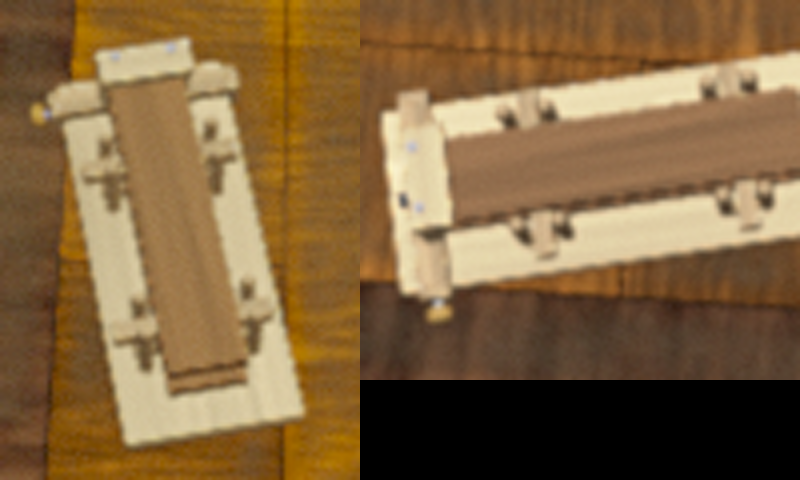

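View pics/s17.png

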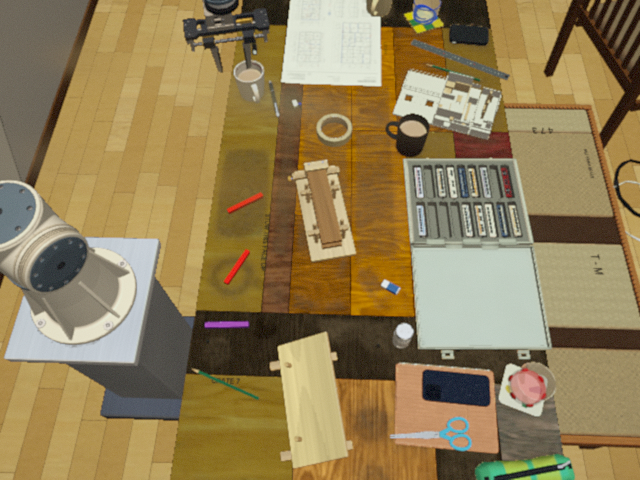

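Run:
```python
from h import *
v=[.5684,.2327,.2169]
c2=crop(cv2.imread("pics/s17.png"),280,150,90,120,5)
for z,y0 in((.044,-100.6),(.054,-100.6),(.032,-103)): pl(c2,"side",rect(-.025,.025,y0/1e3,y0/1e3+.22,z)@Rz(v[2]).T+[v[0],v[1],0],280,150,5,(255,0,255) if z>.04 else (0,255,0))
a=cv2.imread("pics/side0.png");b=cv2.imread("pics/s17.png")
d=crop(cv2.absdiff(a,b),280,150,90,120,5)*2
cv2.imwrite("pics/c22.png",cv2.resize(np.hstack([c2,d]),(800,533)))
for p in cc(280,150,4,[(170,373),(245,360)]): print((Rz(-v[2])@(ray("side",p,.054)-[v[0],v[1],0])*1e3).round(1))
```

```text
[ -23.5 -101.6   54. ]
[  22.4 -101.2   54. ]
```

View pics/c22.png

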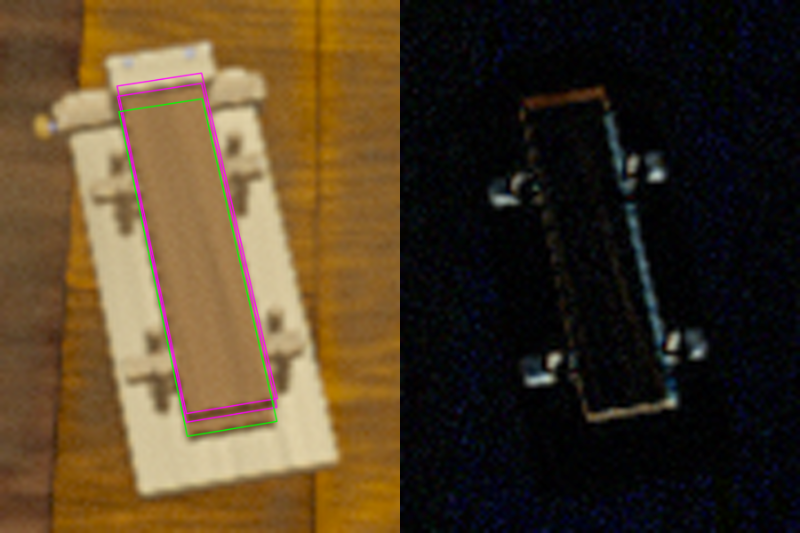

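```bash
python3 -c "
from bench import env
print(env.hand_in())"
```

```text
the job is handed in; nothing more can be done
None
```

The job is done and was handed in at about 40 s. Both sticks lie between their dowel groups on the lower board. The sample board lies flat on them under the lip, butted against the stop.

**How the board came off the easel:** this was not done as you described. The move interface cannot tilt the tool, so I could not grip the board square to the sloping face. I did this instead:
- I pushed the board along the easel with shut fingers until one end overhung, then gripped that end and lifted it.
- I laid the board flat on free table and regripped it with the tool straight down.
- I set it on the sticks short of the stop, let go, regripped at 5 N and slid it home.

**Forces:**
- At the stop the contact force rose to about 8.8 N, below the 20 N at which the stop slips. I eased it to 6.3 N, still touching, and let go.
- Before the push, the fingertips met the easel panel about 3–4 mm higher than I had calculated and pressed on it with about 32 N. That was under the 40 N limit.

**Last checks:**
- Comparing the cradle before and after, only the sticks and the upper board show as new. The stop and the lower board show no shift.
- The tape roll, glue bottle and eraser look where they were in the final picture.
- From the picture, the board's free end reads about 1 mm further from the stop than the arm position at contact suggests. That is within the camera calibration, so I can't rule out a sub-millimetre gap at the stop.

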